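# Pin the coupling on the rotator shaft

### The job

Secure the coupling on the bench rotator's square shaft: take the hitch pin from its stand, feel for the cross hole in the top of the shaft and push the pin gently straight down until its shoulder sits on the shaft, with the loop pointing out over the shaft's free end. Then swing the pin's sprung loop down over the shaft end until it snaps in under the shaft, and let go. Never press the pin or its loop hard on the shaft (keep under 25 N), and do not disturb the two tall vials and the tin.

Things in the scene. Friction and masses are not known exactly. Their poses are not given: they have to be found in the camera images.
- rotator: Fixed bench rotator: base plate 130 x 90 x 10, round-topped bearing block 40 long (x), 60 wide, 100 high, dark motor can behind (+x), hub 38 in diameter in front (to x = -33). Origin: on the bench under the middle of the bearing block. A square steel shaft points out of the hub along the rotator's own -x.
- shaft_axis (a point): Point on the level axis of the square shaft, 70 above the bench, at rotator x = -60, y = 0; axes as the rotator. Shaft: 20 wide (y), 18 high, relieved 2 mm underneath behind its rounded end. Its rounded free end is always 18 beyond (-x of) the centre of its cross hole. The shaft does not move under these forces.
- hole_band (a point): Middle of the band of the shaft's top face (79 above the bench, rotator x = -60, y = 0; axes as the rotator) in which the vertical cross hole lies. Hole: 9 in diameter, right through, mouth chamfered 0.5 mm, on the centre line. How far the shaft sticks out is not measured: the hole's centre is up to 9 mm from here along x, either way. Find it by feel or by eye.
- stand: Fixed black block 36 x 36 x 34 with a 10 mm hole, in which the pin stands loosely at the start. Origin: centre of its underside.
- pin_tab (a point): Centre of the flat grip tab on top of the loose steel hitch pin (about 80 g, upright at the start). Tab: 20 in x, 10 thick in y (grasp it across y from above), 22 high. Under it a boss 20 x 17 x 11, then the shank. Tab top is 11 above this point, shoulder 22 below, tip 52 below; 101 above the bench with the pin home. z is up along the pin; the loop points along the pin's -x.
- pin_shoulder (a point): Centre of the flat shoulder under the boss, which rests on the shaft's top face when the pin is home; axes as pin_tab. The round shank, 8 in diameter, goes 30 down from here, its last 2 mm tapering to 6.4. The loop's wires pass 14.5 either side of the middle, so the pin's -x must lie along the rotator's -x within about 5 degrees to clear the 20 wide shaft.
- loop (a joint): Loop angle on the pin, rad: 0 = level, square to the pin; grows as it swings down; 1.36 = stop. The hinge, 7 above the shoulder on the pin's axis, is slightly stiff: the loop stays where left. With the pin home the crossbar meets the shaft end at about 0.7, stretches over its rounded lower edge at about 1.0, then snaps in under the shaft by itself to about 1.3.
- loop_tab (a point): Middle of the flat thumb tab (14 wide, 4 thick) at the outer end of the wire loop, 40 from the hinge axis; the tab reaches from 26.5 (the crossbar) to 46. x points to the hinge, z is normal to the loop, up when it is level. The loop stretches outward up to 9 mm at 0.7 N per mm; some 5 mm are needed. Pushing this tab with shut fingers takes roughly 2 to 6 N.
- headspace_vial_1: Bystander: tall clear vial, 22 in diameter, 76 high, standing; origin at its underside.
- headspace_vial_2: Bystander: tall clear vial, 22 in diameter, 76 high, standing; origin at its underside.
- septa_tin: Bystander: round white tin, 54 in diameter, 24 high; origin at its underside.
Things that resemble listed ones, but are neither listed nor needed, are in the scene too. Of the things that look like the part that bears pin_tab, the largest one is meant.

How it is judged:
By the outcome, as a careful person would: the job done as asked, in the order asked, and still so for the second after the job is handed in, with the robot touching nothing.
It also fails if it takes over 72 s, if anything falls off the work surface, if the arm or the gripper's body presses on something with over 40 N, if the wrist force passes 120 N, or if a joint passes its speed limit or range.

### The arm

A 7-joint arm with a two-finger parallel gripper is mounted at the origin on a cart in front of the work surface, level with it; the furniture and walls round the work are solid. World frame = base frame: x ahead of the robot, y to its left, z up, the work surface at z = 0. Lengths are in m, angles in rad, forces in N, time in s.
With the tool pointing down it reaches from about 0.4 to 0.85 m from the base axis. Payload 4.5 kg.
Tool frame: the origin (TCP) lies midway between the tips of the shut fingers; the grasp point (between the pads) lies 19 mm behind it; z points along the fingers, y is the direction in which the jaws open and shut (so a half turn about z gives the same grasp; the last joint's range is limited). The gripper opens to 88 mm and grips with 3 to 60 N. Pads are 18 mm wide; open, the fingers measure 123 mm over their backs; the gripper's body (75 mm by 187 mm) begins 45 mm behind the grasp point.
Start: joints at [1.216, 0.689, -0.195, 1.565, 0.157, 0.902, -0.215], TCP at [0.237, -0.578, 0.239] pointing down, gripper open.
Joint ranges: [-3.01, 3.01], [-0.46, 2.08], [-1.47, 1.51], [0.13, 2.56], [-1, 4.14], [0.04, 2.09], [-2.66, 2.66]. Speed limits (rad/s): [2.57, 2.57, 3.14, 3.14, 3.14, 3.14, 3.14].

### API

Orientations are given as a unit quaternion [x, y, z, w].
In Python, from plant import get_state, snapshot, finish_job, find_in gives the robot as it stands.
- The arm moves only by the shell command python3 -m creep 'ROWS' [OPENING] [FORCE]. ROWS is JSON, one flat list of numbers, 6 for each row, row after row: the shift along the tool's x, y, z in mm, then the turn, a rotation vector about the tool's x, y, z in degrees. In form: [tx, ty, tz, wx, wy, wz, tx, ty, tz, wx, wy, wz, ...]. A call has 1 to 5 rows; each row shifts and turns the pose as measured when the row begins, along the tool's axes as they then stand; what a row does not reach is not made up. A row lasts 1/12 s, in which the tool goes at most 41.7 mm and 7.16 degrees, less where a joint would pass 70% of its speed; a pose out of reach is approached as far as the arm can. A call is refused whole if a number of a shift passes 41.7 or a number of a turn 7.16, either way. A call with a gripper value outside its range is refused whole. OPENING is the finger opening in mm, from 0 to 88.1, set as the call begins (- or left out, the last holds). The fingers move at their own pace and stop on an object; FORCE is the grip in N (left out, the last holds). Time passes only in rows, so rows that do not move let the fingers close. It gives the time, the measured TCP pose, the force and the opening at its end, in the units of the state.
- get_state(): the state, without advancing time (a new reading comes with each control period).
- snapshot(name): name is "scene" or "side" or "wrist"; returns a dict with "color" (480x640x3 uint8, red, green, blue), "intrinsics" (3x3 intrinsics, pixels), "dist_coeffs" ([k1, k2, p1, p2, k3] as OpenCV has them; the pictures are not rectified), "extrinsics" (4x4, takes a point from world to camera coordinates). Camera axes: x right, y down, z forward; pixel columns grow to the right and rows downward; lengths in m; the calibration is good to about 2 mm. A picture is of the moment at which its call begins. There is no depth.
- finish_job(): hands the job in, once; it reports no verdict.
Trained networks look in the newest picture that a camera, given by its name, has taken for a name from the list of things; names that differ only in an ending like _2 or _b are one class to them, and where a whole thing is asked for, a point or a joint stands for the part that bears it (a point fixed in the world has none). Each returns a list of dicts, best first, with "score" (0 to 1); they miss things now and then, are a little off and sometimes report something else, mostly with a low value. They report only what shows in the picture. A call takes as long as a camera call. They do not tell look-alikes from the thing itself.
- find_in(thing, camera): "xy" ([column, row] in pixels, amid what is visible of it).
The state is a dict: "clock": time; "q": joint angles; "qd": joint speeds; "joint_torque": joint torques, N m; "tool_pos": TCP position; "eef_rot": TCP orientation; "contact_force": force on the tool from outside, world axes, zero at the start; "moment": the same for the moment, N m; "opening": opening from 0.0 (shut) to 1.0 (fully open).
Only numpy, scipy, OpenCV 4.12 (cv2) and the standard library are available. Lean on these libraries where they do the work, as an engineer would, in place of code of your own. Each camera call takes 0.05 s, during which the arm holds its last target.

## Working session

There is one attempt and no reset: what is moved stays moved. The work goes in short steps, Python scripts to look and compute and a shell command to move; the robot and the scene stay as the last step left them, time stands still between calls to the robot, and variables do not carry over. Pictures are saved under pics/ and viewed, and the job is handed in when it is done.

```bash
ls; mkdir -p pics
cat > h.py <<'E'
import numpy as np, cv2
from plant import get_state, snapshot, finish_job, find_in
from scipy.spatial.transform import Rotation as R
def snap(n,f):
    s=snapshot(n); cv2.imwrite('pics/'+f+'.png',cv2.cvtColor(s['color'],cv2.COLOR_RGB2BGR)); return s
def ray(s,px):
    K=np.array(s['intrinsics']);d=np.array(s['dist_coeffs']);E=np.array(s['extrinsics'])
    u=cv2.undistortPoints(np.array([[px]],float),K,d)[0,0]
    dr=E[:3,:3].T@np.array([u[0],u[1],1]);o=-E[:3,:3].T@E[:3,3];return o,dr/np.linalg.norm(dr)
def atz(s,px,z):
    o,d=ray(s,px);return o+d*(z-o[2])/d[2]
def tri(l):
    A=0;b=0
    for s,p in l:
        o,d=ray(s,p);P=np.eye(3)-np.outer(d,d);A=A+P;b=b+P@o
    x=np.linalg.solve(A,b);res=[]
    for s,p in l:
        o,d=ray(s,p);res.append(np.linalg.norm((np.eye(3)-np.outer(d,d))@(x-o))*1e3)
    return x,np.round(res,1)
def proj(s,P):
    E=np.array(s['extrinsics']);return cv2.projectPoints(np.array(P,float).reshape(-1,1,3),cv2.Rodrigues(E[:3,:3])[0],E[:3,3],np.array(s['intrinsics']),np.array(s['dist_coeffs']))[0][:,0]
def tool(v):  # world vec m -> tool mm
    return R.from_quat(get_state()['eef_rot']).inv().apply(v)*1e3
E
python3 - <<'E'
from h import *
for c in ['scene','side','wrist']:
    s=snap(c,c+'0'); E=np.array(s['extrinsics']);print(c,-E[:3,:3].T@E[:3,3],E[2,:3])
    for n in ['rotator','stand','pin_tab','pin_shoulder','loop','loop_tab','headspace_vial_1','septa_tin']:
        print(n,[(np.round(r['xy']).tolist(),round(r['score'],2)) for r in find_in(n,c)][:4])
st=get_state();print(st)
E
```

```text
pics
scene [-0.04564103  0.53107715  0.62219249] [ 0.70927476 -0.36418082 -0.60357406]
rotator [([356.0, 256.0], 0.83)]
stand [([265.0, 331.0], 0.74)]
pin_tab [([336.0, 326.0], 0.72), ([244.0, 369.0], 0.69)]
pin_shoulder [([334.0, 328.0], 0.74), ([270.0, 318.0], 0.65), ([245.0, 370.0], 0.61)]
loop [([250.0, 372.0], 0.63), ([284.0, 326.0], 0.47), ([347.0, 328.0], 0.44)]
loop_tab [([347.0, 329.0], 0.69), ([282.0, 329.0], 0.64)]
headspace_vial_1 [([278.0, 249.0], 0.75), ([358.0, 188.0], 0.58)]
septa_tin [([213.0, 280.0], 0.92)]
side [0.46985681 0.94534118 0.47218699] [ 0.15407926 -0.86746697 -0.47303344]
rotator [([316.0, 231.0], 0.84)]
stand [([352.0, 317.0], 0.76)]
pin_tab [([356.0, 298.0], 0.96), ([388.0, 284.0], 0.7), ([391.0, 351.0], 0.7)]
pin_shoulder [([395.0, 350.0], 0.96), ([386.0, 285.0], 0.8), ([355.0, 296.0], 0.7), ([320.0, 227.0], 0.25)]
loop [([374.0, 300.0], 0.55), ([402.0, 342.0], 0.55), ([390.0, 279.0], 0.39), ([316.0, 228.0], 0.3)]
loop_tab [([403.0, 346.0], 0.69), ([375.0, 300.0], 0.46), ([243.0, 200.0], 0.41)]
headspace_vial_1 [([268.0, 265.0], 0.73), ([246.0, 200.0]
[... 235 characters left out ...]
]
septa_tin []
{'clock': 1.35, 'q': array([ 1.21581457,  0.68910528, -0.19457016,  1.56531782,  0.15726004,
        0.90249059, -0.21513341]), 'qd': array([-0.00076221, -0.00108932,  0.00139941,  0.00032739,  0.00114998,
       -0.00061793,  0.00078661]), 'joint_torque': array([-1.14023092e-04, -5.27502859e+01, -1.26724496e+00, -1.53743112e+01,
       -5.19056409e-02, -7.55871242e-04,  6.18114336e-05]), 'tool_pos': array([ 0.23693636, -0.57836269,  0.23873389]), 'eef_rot': array([9.81170985e-01, 1.93141131e-01, 1.67558641e-05, 2.45570454e-05]), 'contact_force': array([0.6791467 , 0.00187658, 0.97695541]), 'moment': array([ 0.02743807, -0.04584635,  0.01733889]), 'opening': 1.001091505544421}
```

View images.

View pics/scene0.png

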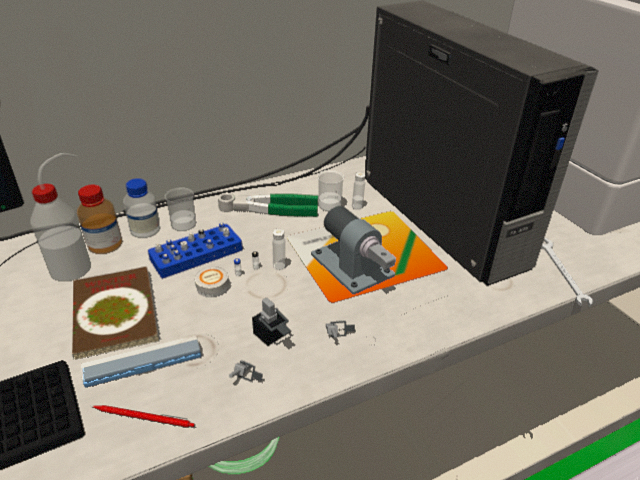

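View pics/side0.png

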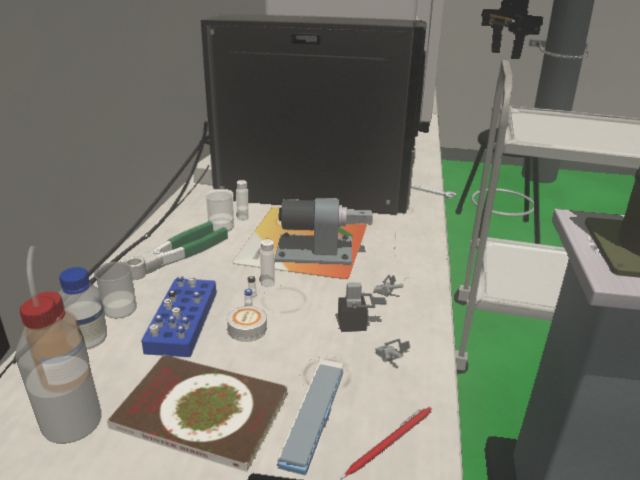

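Run:
```python
from h import *
a=cv2.imread('pics/scene0.png');b=cv2.imread('pics/side0.png')
A=cv2.resize(a[190:350,230:430],None,fx=4,fy=4,interpolation=cv2.INTER_CUBIC)[:600]
B=cv2.resize(b[190:340,230:430],None,fx=4,fy=4,interpolation=cv2.INTER_CUBIC)
cv2.imwrite('pics/scene0z.png',A);cv2.imwrite('pics/side0z.png',B)
```

```text
(no output)
```

View pics/scene0z.png

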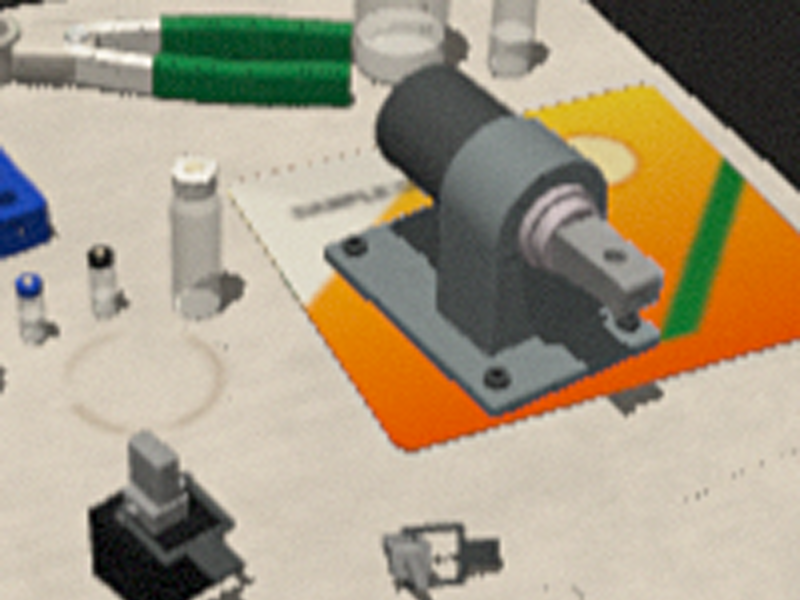

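View pics/side0z.png

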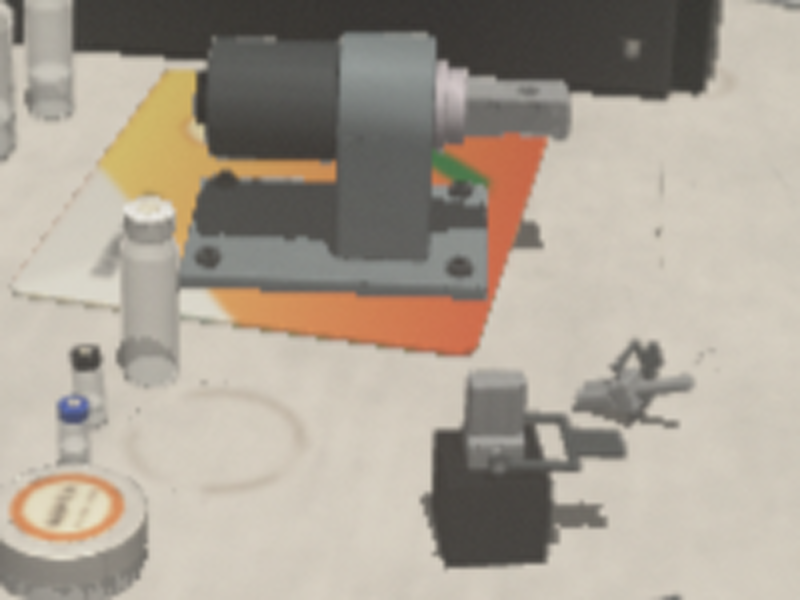

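```bash
cat >> h.py <<'E'
def z4(p,o=(230,190)): return [(p[0]+.5)/4-.5+o[0],(p[1]+.5)/4-.5+o[1]]
E
python3 - <<'E'
from h import *
s=snapshot('scene');t=snapshot('side')
for n,a,b in [('hole',(616,256),(527,90)),('shaft top far end -y?',(661,275),None),('tabtop',(155,446),(498,377)),('tabTopcornA',(132,438),(470,377)),
 ('shaft end near top corner',(630,296),(565,104)),('shaft near top, hub',(549,236),(468,104)),
 ('base corner +y -x',(496,408),(487,292)),('base +y+x',(328,253),(184,280)),('loop tab',(0,0),(598,443))]:
    l=[(s,z4(a))]
    if b and a!=(0,0): x,r=tri([(s,z4(a)),(t,z4(b))]);print(n,x.round(4),r)
    elif a!=(0,0): print(n,atz(s,z4(a),.079).round(4))
    else: print(n,atz(t,z4(b),.041).round(4))
print('side at z', atz(t,z4((527,90)),.079).round(4), atz(s,z4((616,256)),.079).round(4))
E
```

```text
hole [0.5323 0.1145 0.0778] [1.5 1.5]
shaft top far end -y? [0.5111 0.1074 0.079 ]
tabtop [0.5212 0.3167 0.0653] [0.7 0.7]
tabTopcornA [0.5296 0.322  0.0662] [2. 2.]
shaft end near top corner [0.515  0.1183 0.0733] [3. 3.]
shaft near top, hub [0.5552 0.1316 0.0773] [1.2 1.2]
base corner +y -x [0.5411 0.1597 0.006 ] [0.1 0.1]
base +y+x [0.6672 0.1743 0.0043] [1.1 1.1]
loop tab [0.4859 0.3129 0.041 ]
side at z [0.533  0.1141 0.079 ] [0.529  0.1168 0.079 ]
```

Run:
```python
from h import *
s=snapshot('scene');t=snapshot('side')
for p in [(484,280),(370,177),(538,252)]: print(atz(s,p,0).round(3))
for p in [(407,210),(215,182)]: print('side',atz(t,p,0).round(3))
for n,p in [('vial',(278,249)),('vial2',(358,188)),('tin',(213,280))]: print(n,atz(s,p,.03).round(3))
print('topz',tri([(s,(530,78)),(t,(421,22))]))
```

```text
[ 0.476 -0.059  0.   ]
[ 0.858 -0.062  0.   ]
[ 0.495 -0.199  0.   ]
side [ 0.455 -0.082  0.   ]
side [ 0.887 -0.144  0.   ]
vial [0.671 0.238 0.03 ]
vial2 [0.787 0.011 0.03 ]
tin [0.641 0.364 0.03 ]
topz (array([ 0.4615061 , -0.03088373,  0.36539046]), array([4., 4.]))
```

```bash
python3 -m creep '[0,0,-38,0,0,3, 0,0,-38,0,0,3, 0,0,-38,0,0,3, 0,0,-38,0,0,3, 0,0,-38,0,0,3]' 60
python3 - <<'E'
from h import *
s=get_state();print(s['tool_pos'],s['q']); print(tool(np.array([0.52,0.3,0.43])-s['tool_pos']),R.from_quat(s['eef_rot']).as_matrix())
E
```

```text
clock: 1.97
tool_pos: [0.2345, -0.574, 0.4255]
eef_rot: [0.998, 0.059, -0.004, -0.011]
contact_force: [0.3, -2.0, 0.4]
opening: 0.682
[ 0.23447636 -0.57397871  0.42553953] [ 1.17428645  0.54313749 -0.12421706  1.25377685  0.0631262   1.37277999
 -0.39949231]
[ 386.01277351 -834.40219705   12.22849148] [[ 0.99307366  0.11708471 -0.00979171]
 [ 0.11727801 -0.99284888  0.02229277]
 [-0.00711154 -0.02328671 -0.99970353]]
```

```bash
for i in 1; do python3 -m creep '[15,-37,0,0,0,0, 15,-37,0,0,0,0, 15,-37,0,0,0,0, 15,-37,0,0,0,0, 15,-37,0,0,0,0]'; done
python3 - <<'E'
from h import *
s=get_state();print(s['tool_pos'],s['q']); print(tool(np.array([0.52,0.3,0.43])-s['tool_pos']))
print(R.from_quat(s['eef_rot']).as_euler('zyx',degrees=True))
E
```

```text
clock: 2.38
tool_pos: [0.2901, -0.3911, 0.4388]
eef_rot: [0.999, 0.049, 0.002, 0.006]
contact_force: [1.6, -0.4, -0.2]
opening: 0.681
[ 0.29012735 -0.39107741  0.43876406] [ 0.9552535   0.28930948 -0.16811422  1.64373844  0.05590009  1.20140993
 -0.69915654]
[ 295.87534302 -665.55206994    2.11028387]
[ -5.57112935   0.28330268 179.35414879]
```

```bash
python3 -m creep '[17,-36,0,0,0,0, 17,-36,0,0,0,0, 17,-36,0,0,0,0, 17,-36,0,0,0,0, 17,-36,0,0,0,0]'
python3 - <<'E'
from h import *
s=get_state();print(s['tool_pos'],s['q']); print(tool(np.array([0.52,0.3,0.43])-s['tool_pos']))
print(R.from_quat(s['eef_rot']).as_euler('zyx',degrees=True))
E
```

```text
clock: 2.8
tool_pos: [0.3573, -0.194, 0.4383]
eef_rot: [0.999, 0.047, 0.003, 0.008]
contact_force: [0.9, 0.5, 1.4]
opening: 0.683
[ 0.35733803 -0.19400509  0.43830333] [ 0.62037104  0.16035686 -0.29586789  1.82798612  0.06374796  1.14879639
 -1.17344661]
[ 208.64725526 -476.47696657    2.21713861]
[ -5.42679978   0.43974828 179.14939321]
```

```bash
python3 -m creep '[16,-37,0,0,0,0, 16,-37,0,0,0,0, 16,-37,0,0,0,0, 16,-37,0,0,0,0, 16,-37,0,0,0,0]'
python3 - <<'E'
from h import *
s=get_state();print(s['tool_pos'],s['q']); print(tool(np.array([0.52,0.3,0.43])-s['tool_pos']))
E
```

```text
clock: 3.22
tool_pos: [0.419, 0.0049, 0.4376]
eef_rot: [0.999, 0.047, 0.006, 0.009]
contact_force: [0.4, 1.0, 0.3]
opening: 0.677
[0.41901793 0.0049116  0.43760535] [ 0.23380062  0.19454555 -0.46161532  1.79619275  0.1155773   1.16477558
 -1.74278274]
[ 127.96985182 -284.50417212    3.67125698]
```

```bash
python3 -m creep '[16,-37,0,0,0,0, 16,-37,0,0,0,0, 16,-37,0,0,0,0, 17,-28,24,0,0,0, 17,-28,24,0,0,0]'
python3 - <<'E'
from h import *
s=get_state();print(s['tool_pos'],s['q']); print(tool(np.array([0.52,0.3,0.17])-s['tool_pos']))
E
```

```text
clock: 3.63
tool_pos: [0.4876, 0.1885, 0.393]
eef_rot: [0.999, 0.048, 0.013, 0.007]
contact_force: [0.7, -0.2, 0.2]
opening: 0.677
[0.48760186 0.18845404 0.39295692] [-0.13428811  0.40620536 -0.51424903  1.64039202  0.2434594   1.13998241
 -2.18849862]
[  37.41652548 -111.28264919  222.30183168]
```

```bash
python3 -m creep '[8,-22,34,0,0,0, 8,-22,34,0,0,0, 8,-22,34,0,0,0, 7,-22,34,0,0,0, 7,-22,34,0,0,0]'
python3 - <<'E'
from h import *
st=get_state();print(st['tool_pos'],st['q']); print(tool(np.array([0.52,0.3,0.17])-st['tool_pos']))
s=snap('wrist','w1')
for n in ['pin_tab','pin_shoulder','stand','loop_tab']: print(n,[(np.round(r['xy'],1).tolist(),round(r['score'],2)) for r in find_in(n,'wrist')][:4])
E
```

```text
clock: 4.05
tool_pos: [0.5231, 0.3067, 0.2248]
eef_rot: [0.999, 0.049, 0.018, 0.003]
contact_force: [0.7, -0.6, 0.7]
opening: 0.681
[0.52310077 0.30673041 0.22483359] [-0.37369816  0.69187649 -0.43254657  1.66128145  0.40136946  0.85130859
 -2.45364068]
[-5.70155053  5.92878933 54.71724822]
pin_tab [([387.2, 260.6], 0.97), ([310.5, 233.3], 0.81), ([248.0, 257.2], 0.56), ([276.0, 66.4], 0.32)]
pin_shoulder [([314.1, 228.3], 0.92), ([384.9, 262.7], 0.8), ([249.6, 260.2], 0.78)]
stand [([309.2, 206.9], 0.74)]
loop_tab [([313.0, 203.7], 0.59)]
```

View pics/w1.png

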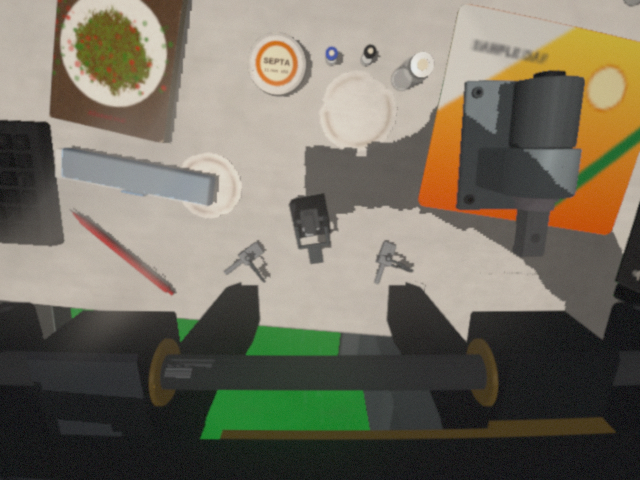

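Run:
```python
from h import *
a=cv2.imread('pics/w1.png')
A=cv2.resize(a[180:280,260:360],None,fx=6,fy=6,interpolation=cv2.INTER_CUBIC)
B=cv2.resize(a[180:280,480:580],None,fx=4,fy=4,interpolation=cv2.INTER_CUBIC)
cv2.imwrite('pics/w1z.png',A);cv2.imwrite('pics/w1s.png',B)
```

```text
(no output)
```

View pics/w1z.png

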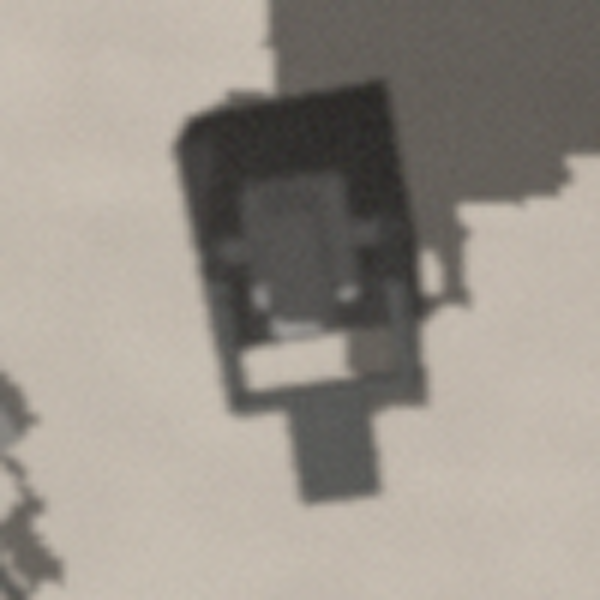

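View pics/w1s.png

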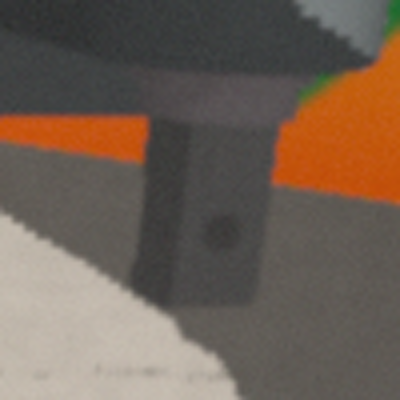

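Run:
```python
from h import *
s=snapshot('wrist');sc=snapshot('scene');sd=snapshot('side')
def zz(p,f,o): return [(p[0]+.5)/f-.5+o[0],(p[1]+.5)/f-.5+o[1]]
P=lambda p:zz(p,6,(260,180)); S=lambda p:zz(p,4,(480,180))
f=lambda p,z:atz(s,P(p),z)
def ang(a,b): d=a-b; return np.degrees(np.arctan2(d[1],d[0])).round(1)
z=.041
print('wires',ang(f((217,285),z),f((236,405),z)),ang(f((397,285),z),f((415,395),z)))
print('tab edges',ang(f((293,412),z),f((303,500),z)),ang(f((372,410),z),f((380,490),z)))
print('crossbar-90',ang(f((232,410),z),f((425,402),z))-90)
print('loop tab',f((337,450),z).round(4))
print('stand edge', ang(f((185,150),.034),f((235,408),.034)),ang(f((385,85),.034),f((418,290),.034)),ang(f((185,125),.034),f((385,85),.034))-90)
print('hinge pts',f((230,248),z).round(4),f((370,232),z).round(4))
print('tab top corners',[f(p,.067).round(4) for p in [(243,180),(348,175),(258,315),(350,320)]])
print('tabtop tri',tri([(s,P((296,215))),(sc,z4((155,446))),(sd,z4((498,377)))]))
h=S((222,232))
print('hole',atz(s,h,.079).round(4),tri([(s,h),(sc,z4((616,256))),(sd,z4((527,90)))]))
g=lambda p:atz(s,S(p),.079)
print('shaft yaw',ang(g((187,125)),g((170,298))),ang(g((277,130)),g((257,298))),g((187,125)),g((170,298)),g((277,130)),g((257,298)))
print(get_state()['q'],get_state()['tool_pos'])
```

```text
wires 13.1 14.7
tab edges 11.1 10.9
crossbar-90 7.799999999999997
loop tab [0.4864 0.3066 0.041 ]
stand edge 15.0 14.7 16.700000000000003
hinge pts [0.5194 0.3272 0.041 ] [0.5242 0.3046 0.041 ]
tab top corners [array([0.5357, 0.325 , 0.067 ]), array([0.538 , 0.3093, 0.067 ]), array([0.5151, 0.321 , 0.067 ]), array([0.5156, 0.307 , 0.067 ])]
tabtop tri (array([0.52542894, 0.31532607, 0.06223846]), array([4.8, 1.4, 4.4]))
hole [0.5328 0.1112 0.079 ] (array([0.53278212, 0.11244416, 0.07743712]), array([1.9, 2.6, 0.8]))
shaft yaw 8.6 8.4 [0.55606197 0.1254693  0.079     ] [0.51631345 0.11943667 0.079     ] [0.55700729 0.10449739 0.079     ] [0.5181906  0.09877056 0.079     ]
[-0.36962449  0.68592385 -0.43344274  1.66095518  0.39969297  0.85451408
 -2.45090134] [0.52398858 0.30473953 0.22851374]
```

```bash
cat >> h.py <<'E'
def plan(p,yaw):
    st=get_state();Rt=R.from_quat(st['eef_rot']);G=R.from_euler('z',yaw,degrees=True)*R.from_euler('x',180,degrees=True)
    print('at',st['tool_pos'].round(4),'yaw',np.degrees(np.arctan2(*Rt.as_matrix()[[1,0],0])).round(2),'tilt z',Rt.as_matrix()[:2,2].round(4),'q7',st['q'][6].round(2),'t',st['clock'])
    print('F',st['contact_force'].round(2),'M',st['moment'].round(3),'open',(st['opening']*88.1).round(1))
    print('shift',Rt.inv().apply(np.array(p)-st['tool_pos']).round(4)*1e3,'turn',np.degrees((Rt.inv()*G).as_rotvec()).round(2))
E
python3 -c "
from h import *
plan([.523,.3155,.13],14)"
```

```text
at [0.524  0.3047 0.2285] yaw 5.52 tilt z [ 0.0391 -0.0042] q7 -2.45 t 4.45Traceback (most recent call last):
  File "<string>", line 3, in <module>
    plan([.523,.3155,.13],14)
    ~~~~^^^^^^^^^^^^^^^^^^^^^
  File "h.py", line 28, in plan
    print('F',st['contact_force'].round(2),'M',st['moment'].round(3),'open',(st['opening']*88.1).round(1))
                                                                            ^^^^^^^^^^^^^^^^^^^^^^^^^^
AttributeError: 'float' object has no attribute 'round'
```

```bash
sed -i "s/(st\['opening'\]\*88.1).round(1)/round(st['opening']*88.1,1)/" h.py
python3 -c "
from h import *
plan([.523,.3155,.13],14)"
```

```text
at [0.524  0.3047 0.2285] yaw 5.52 tilt z [ 0.0391 -0.0042] q7 -2.45 t 4.45
F [-0.24 -0.41  0.44] M [ 0.018  0.06  -0.038] open 59.6
shift [ -3.7 -11.6  98.4] turn [ 0.61 -2.17 -8.49]
```

```bash
python3 -m creep '[-1,-3,25,0.15,-0.6,-2.1, -1,-3,25,0.15,-0.6,-2.1, -1,-3,25,0.15,-0.6,-2.1, -1,-3,24,0.15,-0.4,-2.1, 0,0,0,0,0,0]'
python3 - <<'E'
from h import *
plan([.523,.3155,.13],14)
s=snap('wrist','w2'); a=cv2.imread('pics/w2.png')
print(proj(s,[[.523,.3155,.041],[.523,.3155,.067]]))
for n in ['pin_tab','loop_tab']: print(n,[(np.round(r['xy'],1).tolist(),round(r['score'],2)) for r in find_in(n,'wrist')][:4])
cv2.imwrite('pics/w2z.png',cv2.resize(a[150:300,220:420],None,fx=4,fy=4,interpolation=cv2.INTER_CUBIC))
E
```

```text
clock: 4.87
tool_pos: [0.5286, 0.3144, 0.1382]
eef_rot: [0.993, 0.12, 0.01, -0.003]
contact_force: [-0.3, -0.8, 0.1]
opening: 0.681
at [0.5286 0.3144 0.1382] yaw 13.77 tilt z [0.0182 0.0087] q7 -2.39 t 4.8667
F [-0.34 -0.83  0.12] M [-0.025 -0.004 -0.018] open 60.0
shift [-5.3 -2.3  8.1] turn [-0.23 -1.13 -0.22]
[[319.66654993 248.61161543]
 [319.16498733 260.48270292]]
pin_tab [([227.9, 281.7], 0.9), ([315.9, 264.9], 0.75), ([385.2, 333.1], 0.57)]
loop_tab [([315.0, 289.4], 0.56)]
```

View pics/w2z.png

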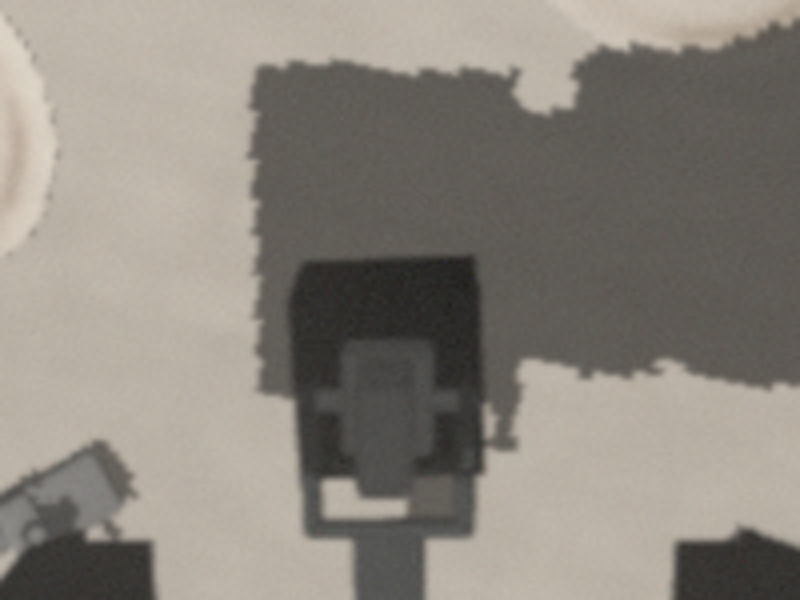

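Run:
```python
from h import *
s=snapshot('wrist')
Q=lambda p:z4(p,(220,150))
f=lambda p,z:atz(s,Q(p),z)
a,b=f((317,400),.041),f((458,398),.041)
print('hinge',a,b,(a+b)/2,np.linalg.norm(a-b),'yaw',np.degrees(np.arctan2(*(a-b)[[1,0]]))-90)
print('xbar',f((389,535),.041), 'tab bottom edge boss front',f((388,497),.045))
sc=snapshot('scene');sd=snapshot('side')
c=np.array([.5225,.3160,0])
def ov(s,fn,o,yaw=13.8,z0=.034):
    img=cv2.cvtColor(s['color'],cv2.COLOR_RGB2BGR);x0,y0=o
    img=cv2.resize(img[y0:y0+150,x0:x0+200],None,fx=4,fy=4,interpolation=cv2.INTER_CUBIC)
    Rz=R.from_euler('z',yaw,degrees=True)
    for zs in [z0+11,z0+33]:
        P=[Rz.apply([x,y,0])/1+0 for x,y in [(.01,.005),(.01,-.005),(-.01,-.005),(-.01,.005)]]
        P=[np.array([c[0]+p[0],c[1]+p[1],zs/1000 if zs>1 else zs]) for p in P]
        q=((proj(s,P)-[x0,y0]+.5)*4-.5).astype(int)
        cv2.polylines(img,[q.reshape(-1,1,2)],True,(0,0,255),1)
    cv2.imwrite(fn,img)
ov(s,'pics/o_w.png',(220,150),z0=34);ov(sc,'pics/o_s.png',(170,240),z0=34);ov(sd,'pics/o_d.png',(260,220),z0=34)
ims=[cv2.resize(cv2.imread(f'pics/o_{k}.png'),(400,300)) for k in 'wsd']
cv2.imwrite('pics/o1.png',np.vstack([np.hstack(ims[:2]),np.hstack([ims[2],ims[2]*0])]))
```

```text
hinge [0.51997109 0.33264922 0.041     ] [0.52665434 0.30693299 0.041     ] [0.52331272 0.3197911  0.041     ] 0.02657048480091974 yaw 14.568016865233432
xbar [0.49649641 0.31314268 0.041     ] tab bottom edge boss front [0.50567712 0.31541468 0.045     ]
```

View pics/o1.png

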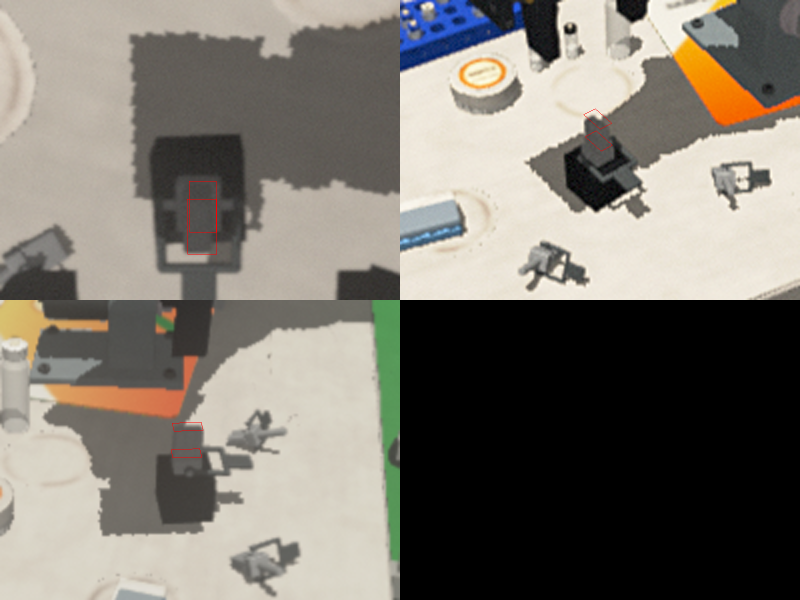

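Run:
```python
from h import *
f=lambda k,x,y:cv2.resize(cv2.imread(f'pics/{k}.png')[y:y+50,x:x+50],None,fx=8,fy=8,interpolation=cv2.INTER_CUBIC)
w=f('w2',290,230);w=cv2.convertScaleAbs(w,alpha=1.8)
cv2.imwrite('pics/z3.png',np.hstack([f('scene0',245,290),f('side0',335,275)]));cv2.imwrite('pics/z4.png',w)
```

```text
(no output)
```

View pics/z3.png

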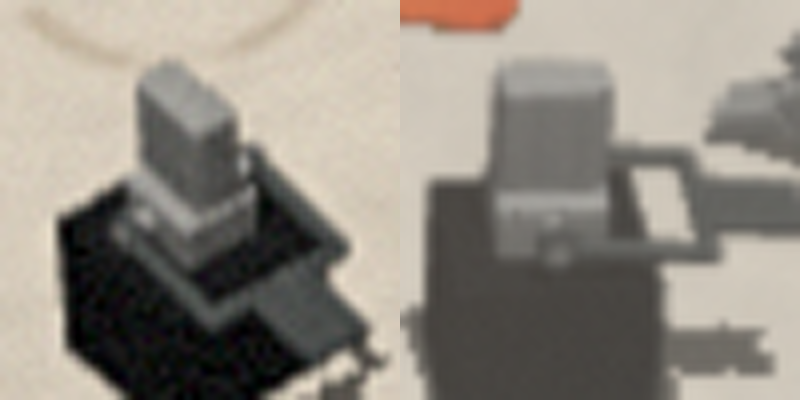

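View pics/z4.png

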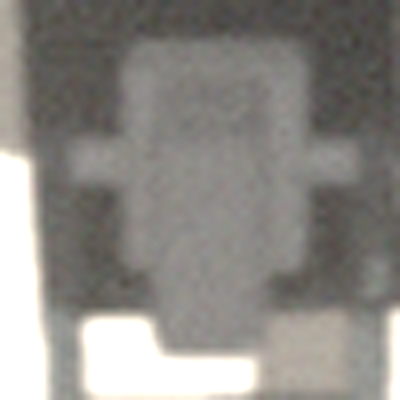

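Run:
```python
from h import *
z=lambda p,o:[(p[0]+.5)/8-.5+o[0],(p[1]+.5)/8-.5+o[1]]
s=snapshot('wrist');sc=snapshot('scene');sd=snapshot('side')
a,b,c=(s,z((208,245),(290,230))),(sc,z((187,97),(245,290))),(sd,z((153,80),(335,275)))
for l in ([a,b,c],[a,b],[a,c],[b,c]): print(tri(l))
for zz in (.064,.067): print([atz(k,p,zz).round(4) for k,p in (a,b,c)])
# boss and hinge in wrist
f=lambda p,h:atz(s,z(p,(290,230)),h)
print('hinge mid',f((215,160),.041),'boss top far',f((215,40),.045))
print('far boss edge yaw', np.degrees(np.arctan2(*(f((125,42),.045)-f((305,42),.045))[[1,0]]))-90)
plan([.523,.3185,.10],14)
```

```text
(array([0.5217977 , 0.31867035, 0.06470698]), array([1.9, 1.6, 1.2]))
(array([0.52182135, 0.31882881, 0.06316218]), array([1.5, 1.5]))
(array([0.5225913 , 0.32018247, 0.06670923]), array([0.9, 0.9]))
(array([0.52160159, 0.31718592, 0.064339  ]), array([0.9, 0.9]))
[array([0.5225, 0.3203, 0.064 ]), array([0.5208, 0.3177, 0.064 ]), array([0.5222, 0.3153, 0.064 ])]
[array([0.5236, 0.3205, 0.067 ]), array([0.5178, 0.3188, 0.067 ]), array([0.5218, 0.32  , 0.067 ])]
hinge mid [0.52295867 0.32036683 0.041     ] boss top far [0.53541135 0.32322558 0.045     ]
far boss edge yaw 13.770190341339386
at [0.53   0.3167 0.1416] yaw 13.76 tilt z [0.0234 0.0126] q7 -2.39 t 5.3167
F [ 0.09  0.44 -0.05] M [-0.006  0.025  0.027] open 60.0
shift [-7.4 -3.1 41.4] turn [-0.38 -1.47 -0.23]
```

```bash
python3 -m creep '[-2,-1,16,-0.1,-0.5,-0.1, -2,-1,16,-0.1,-0.5,-0.1, -2,-1,16,-0.1,-0.5,-0.1, -1,0,12,0,0,0, 0,0,0,0,0,0]' 36
python3 - <<'E'
from h import *
plan([.5225,.319,.048],14)
s=snap('wrist','w3')
Rz=R.from_euler('z',-14,degrees=True)
for p in [(265,270),(235,272),(207,290),(226,292),(385,333)]: pass
E
```

```text
clock: 5.73
tool_pos: [0.5223, 0.3187, 0.0755]
eef_rot: [0.992, 0.123, -0.002, -0.0]
contact_force: [0.4, 0.1, -0.2]
opening: 0.411
at [0.5223 0.3187 0.0755] yaw 14.1 tilt z [-0.0032 -0.0001] q7 -2.43 t 5.7333
F [ 0.37  0.07 -0.17] M [-0.006  0.002  0.023] open 36.2
shift [ 0.3 -0.2 27.5] turn [-0.04  0.18  0.1 ]
```

View pics/w3.png

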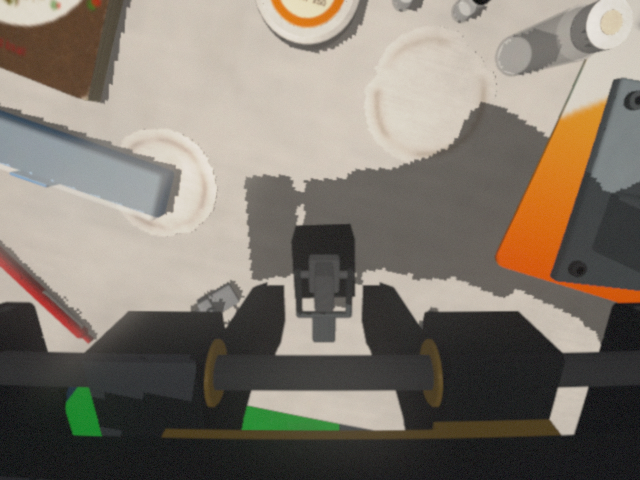

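```bash
python3 -m creep '[0,0,9,0,0,0, 0,0,9,0,0,0, 0,0,7,0,0,0, 0,0,3,0,0,0, 0,0,0,0,0,0]'
python3 - <<'E'
from h import *
plan([.5225,.319,.048],14)
s=snap('side','s3');s=snap('wrist','w4')
f=lambda k,x,y:cv2.resize(cv2.imread(f'pics/{k}.png')[y:y+75,x:x+100],None,fx=8,fy=8,interpolation=cv2.INTER_CUBIC)
cv2.imwrite('pics/s3z.png',f('s3',310,260))
E
```

```text
clock: 6.2
tool_pos: [0.5223, 0.3194, 0.0444]
eef_rot: [0.992, 0.123, -0.002, -0.0]
contact_force: [0.1, 0.7, -0.4]
opening: 0.409
at [0.5223 0.3194 0.0444] yaw 14.12 tilt z [-0.0038  0.0001] q7 -2.45 t 6.2
F [ 0.12  0.66 -0.45] M [-0.025 -0.002  0.023] open 36.0
shift [ 0.1  0.4 -3.6] turn [-0.06  0.21  0.12]
```

View pics/s3z.png

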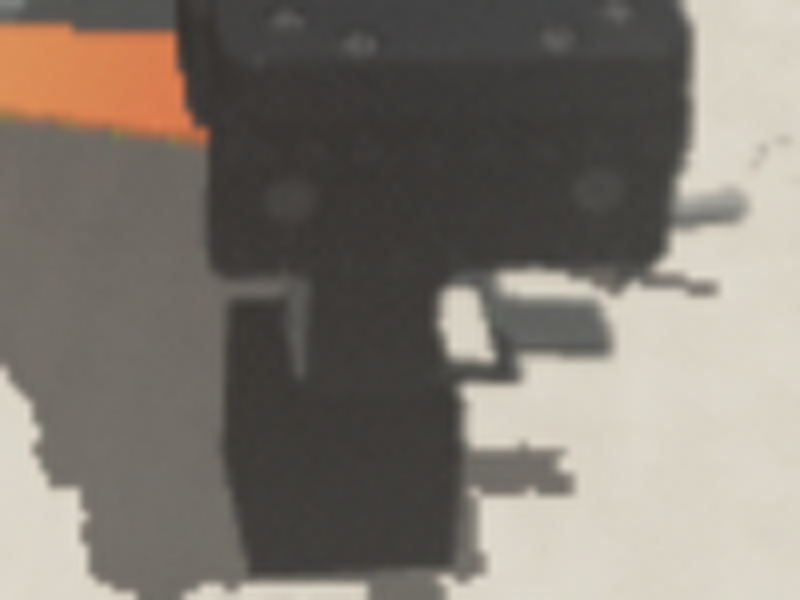

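```bash
python3 -m creep '[0.7,0,-3,0,0,0, 0,0,-0.5,0,0,0]' ; python3 -m creep '[0,0,0,0,0,0, 0,0,0,0,0,0, 0,0,0,0,0,0, 0,0,0,0,0,0, 0,0,0,0,0,0]' 4 25; python3 -c "
from h import *
plan([.5225,.319,.048],14)"
```

```text
clock: 6.47
tool_pos: [0.5237, 0.3201, 0.0495]
eef_rot: [0.992, 0.123, -0.001, -0.001]
contact_force: [1.1, 0.7, -0.3]
opening: 0.408
clock: 6.88
tool_pos: [0.5249, 0.3204, 0.0515]
eef_rot: [0.992, 0.122, 0.001, -0.001]
contact_force: [1.1, 0.1, -0.2]
opening: 0.112
at [0.5249 0.3204 0.0515] yaw 14.07 tilt z [0.0008 0.003 ] q7 -2.44 t 6.8833
F [ 1.14  0.14 -0.23] M [-0.037 -0.002 -0.003] open 9.9
shift [-2.7  0.8  3.5] turn [-0.16 -0.09  0.07]
```

```bash
python3 -m creep '[0,0,-8,0,0,0, 0,0,-15,0,0,0, 0,0,-20,0,0,0, 0,0,-25,0,0,0, 0,0,-25,0,0,0]'
python3 - <<'E'
from h import *
plan([.533,.112,.15],8.5)
s=snap('wrist','w5');snap('side','s5');snap('scene','c5')
f=lambda k,x,y:cv2.resize(cv2.imread(f'pics/{k}.png')[y:y+75,x:x+100],None,fx=4,fy=4,interpolation=cv2.INTER_CUBIC)
st=get_state();p=st['tool_pos']
a=[]
for k,n in (('w5','wrist'),('s5','side'),('c5','scene')):
    S=snapshot(n);q=proj(S,[p])[0].astype(int);a.append(f(k,q[0]-50,q[1]-37));print(q)
cv2.imwrite('pics/z5.png',np.vstack([np.hstack(a[:2]),np.hstack([a[2],a[2]*0])]))
E
```

```text
clock: 7.3
tool_pos: [0.5223, 0.3176, 0.1434]
eef_rot: [0.992, 0.123, -0.004, 0.001]
contact_force: [0.1, -0.8, -0.5]
opening: 0.108
at [0.5223 0.3176 0.1434] yaw 14.13 tilt z [-0.0077 -0.0038] q7 -2.37 t 7.3
F [ 0.06 -0.78 -0.54] M [0.03  0.008 0.033] open 9.5
shift [-39.9 202.   -5.9] turn [0.13 0.48 5.63]
[321 301]
[355 233]
[263 257]
```

View pics/z5.png

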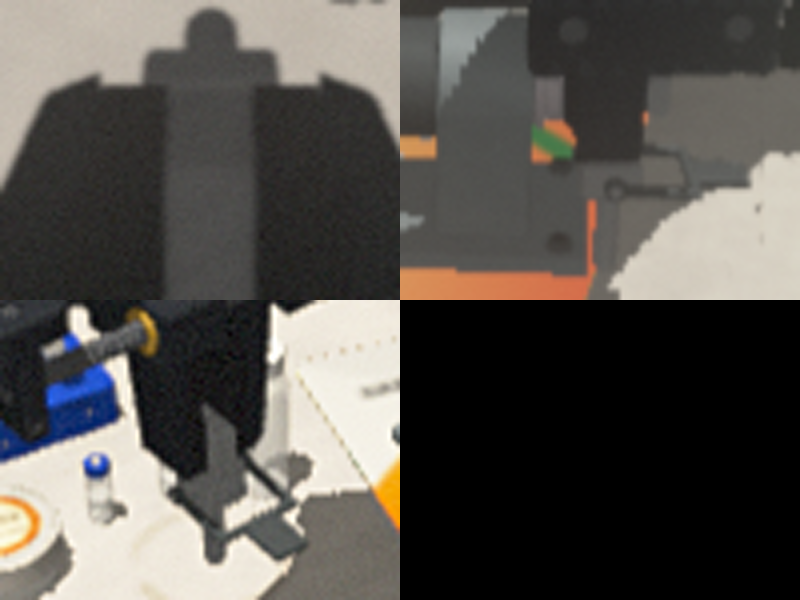

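Run:
```python
from h import *
from scipy.optimize import least_squares
S=snapshot('wrist');st=get_state();T=R.from_quat(st['eef_rot']);p=st['tool_pos']
pt=lambda v:p+T.apply(v)
def rows(x):
    dx,h=x # h: shoulder below TCP
    return proj(S,[pt([dx+.0032,0,h+.030]),pt([dx+.010,0,h])])
for dx in (-.002,0,.002):
    for h in (.015,.0175,.020): print(dx,h,rows((dx,h)).round(1).tolist())
print('obs rows tip 266, boss 276.3')
print(least_squares(lambda x:rows(x)[:,1]-[266.3,276.3],[0,.0175]).x, p)
a=cv2.imread('pics/w5.png')[255:330,280:365]; cv2.imwrite('pics/z6.png',cv2.convertScaleAbs(cv2.resize(a,None,fx=8,fy=8,interpolation=cv2.INTER_CUBIC),alpha=1.8))
```

```text
-0.002 0.015 [[322.1, 263.9], [322.0, 273.1]]
-0.002 0.0175 [[322.2, 262.4], [322.0, 271.2]]
-0.002 0.02 [[322.2, 260.9], [322.0, 269.3]]
0 0.015 [[322.1, 260.7], [322.0, 269.4]]
0 0.0175 [[322.1, 259.2], [322.0, 267.5]]
0 0.02 [[322.2, 257.8], [322.0, 265.7]]
0.002 0.015 [[322.1, 257.6], [322.0, 265.7]]
0.002 0.0175 [[322.1, 256.1], [322.0, 263.8]]
0.002 0.02 [[322.1, 254.7], [322.0, 262.1]]
obs rows tip 266, boss 276.3
[-0.00067214  0.00787553] [0.52209694 0.31716146 0.14126971]
```

View pics/z6.png

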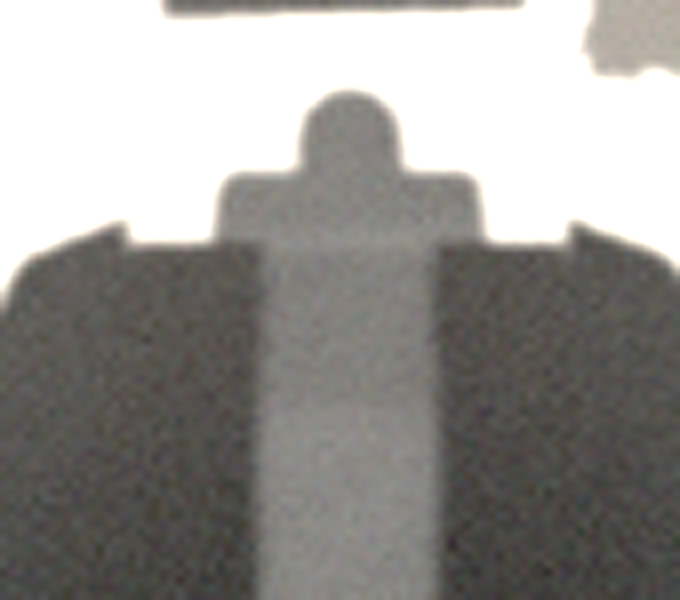

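Run:
```python
from h import *
from scipy.optimize import least_squares
S=snapshot('wrist');st=get_state();T=R.from_quat(st['eef_rot']);p=st['tool_pos']
pt=lambda v:p+T.apply(v)
def rows(x):
    dx,h,b=x
    return proj(S,[pt([dx+.0032,0,h+.030]),pt([dx+.010,0,h]),pt([dx+.010,0,h-.011]),pt([dx+.010,0,h-.033])])[:,1]+b
o=np.array([266.3,276.6,285.3,305.6])
for w in (1,3,100):
    r=least_squares(lambda x:np.r_[rows(x)-o,x[2]/w],[0,.0175,0]);print(r.x,r.fun.round(2))
print('finger edge .009/.010/.011 ->',proj(S,[pt([k,.02,0]) for k in (.009,.010,.011)])[:,1],'obs 285.4', p)
```

```text
[-0.00794695  0.02463005 -0.06843685] [ 0.67 -0.44 -0.42  0.26 -0.07]
[-0.00850222  0.02519219 -0.58722352] [ 0.65 -0.42 -0.41  0.25 -0.2 ]
[ -0.02369475   0.03973881 -14.0247157 ] [ 0.01  0.02 -0.05  0.02 -0.14]
finger edge .009/.010/.011 -> [283.58865451 281.59627934 279.5961509 ] obs 285.4 [0.52213195 0.31725704 0.14122004]
```

```bash
python3 -c "
from h import *
plan([.5365,.1125,.145],8.5)"
```

```text
at [0.5221 0.3173 0.1412] yaw 14.12 tilt z [-0.0085 -0.0047] q7 -2.37 t 7.7
F [-0.66  0.43 -1.27] M [ 0.069  0.022 -0.   ] open 9.7
shift [-36.1 202.1  -2.9] turn [0.17 0.53 5.63]
```

```bash
python3 -m creep '[-5,25,-3,0,0.1,1.1, -6,34,-3,0,0.1,1.1, -5,36,-2,0,0.1,1.1, -4,36,0,0,0.1,1.1, -4,30,0,0,0.1,1.1]'; python3 -c "
from h import *
plan([.5365,.1125,.145],8.5)"
```

```text
clock: 8.12
tool_pos: [0.5281, 0.1611, 0.1448]
eef_rot: [0.997, 0.082, -0.003, -0.003]
contact_force: [1.3, -0.2, -2.2]
opening: 0.113
at [0.5281 0.1611 0.1448] yaw 9.4 tilt z [-0.0066  0.0056] q7 -2.26 t 8.1167
F [ 1.34 -0.16 -2.23] M [-0.072 -0.087 -0.037] open 10.0
shift [ 0.3 49.4 -0.5] turn [-0.37  0.32  0.89]
```

```bash
python3 -m creep '[0,18,0,-0.1,0.1,0.4, 0,16,0,-0.1,0.1,0.4, 0,10,0,-0.1,0.1,0.1, 0,3,0,0,0,0, 0,0,0,0,0,0]'
cat >> h.py <<'E'
def views(tag,P,ks=('wrist','side','scene'),w=100,hh=75,f=4,al=1.0):
    a=[]
    for n in ks:
        S=snap(n,tag+n[:2]);q=proj(S,[P])[0].astype(int);x0=max(0,q[0]-w//2);y0=max(0,q[1]-hh//2);print(n,'origin',x0,y0)
        im=cv2.imread(f'pics/{tag}{n[:2]}.png')[y0:y0+hh,x0:x0+w];a.append(cv2.convertScaleAbs(cv2.resize(im,(w*f,hh*f),interpolation=cv2.INTER_CUBIC),alpha=al))
    while len(a)%2: a.append(a[0]*0)
    cv2.imwrite(f'pics/{tag}.png',np.vstack([np.hstack(a[i:i+2]) for i in range(0,len(a),2)]))
E
python3 -c "
from h import *
plan([.5365,.1125,.145],8.5)
views('v1',[.533,.112,.09],al=1.5)"
```

```text
clock: 8.53
tool_pos: [0.5332, 0.1008, 0.1404]
eef_rot: [0.998, 0.067, -0.005, 0.004]
contact_force: [0.9, 0.7, -1.5]
opening: 0.105
at [0.5332 0.1008 0.1404] yaw 7.72 tilt z [-0.0098 -0.0087] q7 -2.21 t 8.5333
F [ 0.93  0.73 -1.47] M [0.062 0.033 0.022] open 9.2
shift [  4.8 -11.1  -4.7] turn [ 0.42  0.63 -0.77]
wrist origin 253 222
side origin 311 168
scene origin 335 208
```

View pics/v1.png

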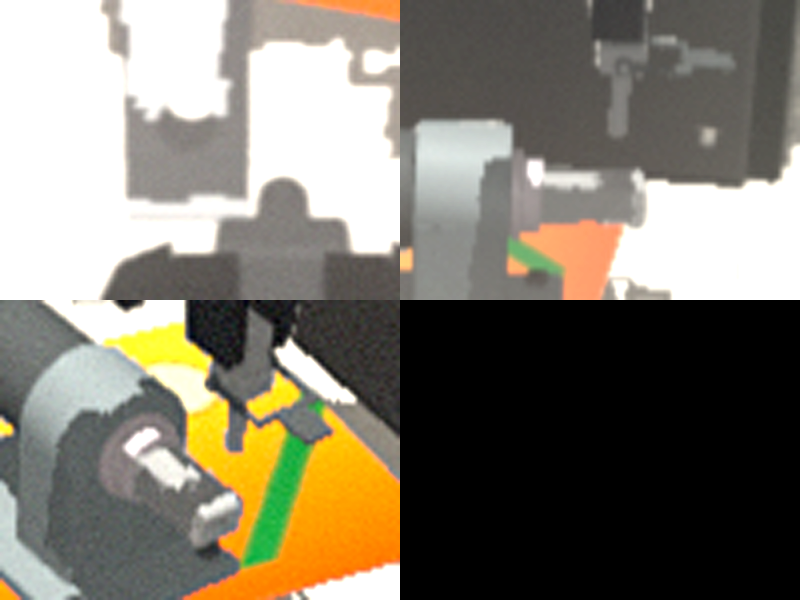

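```bash
python3 -m creep '[3,-7,-3,0.2,0.3,-0.4, 1,-3,-1,0.1,0.2,-0.2, 0,0,0,0,0,0, 0,0,0,0,0,0]';
python3 -c "
from h import *
plan([.5365,.1125,.145],8.5)
views('v2',[.533,.112,.09])"
```

```text
clock: 9.02
tool_pos: [0.5359, 0.1205, 0.1456]
eef_rot: [0.997, 0.078, 0.001, -0.002]
contact_force: [-0.4, 0.6, -1.1]
opening: 0.112
at [0.5359 0.1205 0.1456] yaw 8.99 tilt z [0.0009 0.0041] q7 -2.21 t 9.0167
F [-0.44  0.6  -1.14] M [-0.015 -0.014  0.047] open 9.9
shift [-0.6  8.   0.6] turn [-0.23 -0.09  0.49]
wrist origin 285 228
side origin 311 168
scene origin 335 208
```

View pics/v2.png

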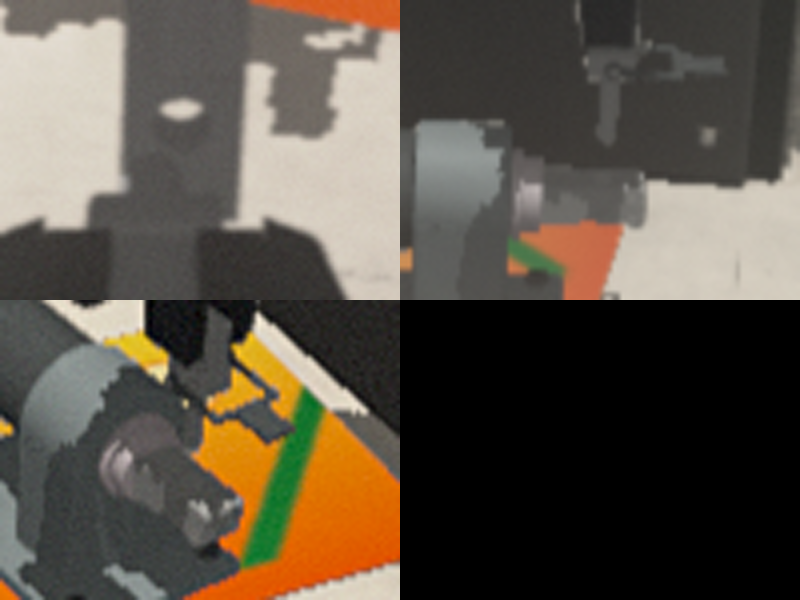

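```bash
python3 -m creep '[0,2.5,0,-0.1,0,0.2, 0,1.5,0,0,0,0.1, 0,0.5,0,0,0,0, 0,0,0,0,0,0, 0,0,0,0,0,0]';
python3 -c "
from h import *
plan([.5365,.1125,.145],8.5)
views('v3',[.533,.112,.09])"
```

```text
clock: 9.58
tool_pos: [0.5364, 0.113, 0.1452]
eef_rot: [0.997, 0.074, 0.0, 0.0]
contact_force: [0.6, -0.1, -0.7]
opening: 0.114
at [0.5364 0.113  0.1452] yaw 8.48 tilt z [ 0.0001 -0.0001] q7 -2.21 t 9.5833
F [ 0.63 -0.15 -0.74] M [ 0.037 -0.052 -0.029] open 10.0
shift [-0.   0.5  0.2] turn [ 0.01 -0.   -0.02]
wrist origin 272 228
side origin 311 168
scene origin 335 208
```

View pics/v3.png

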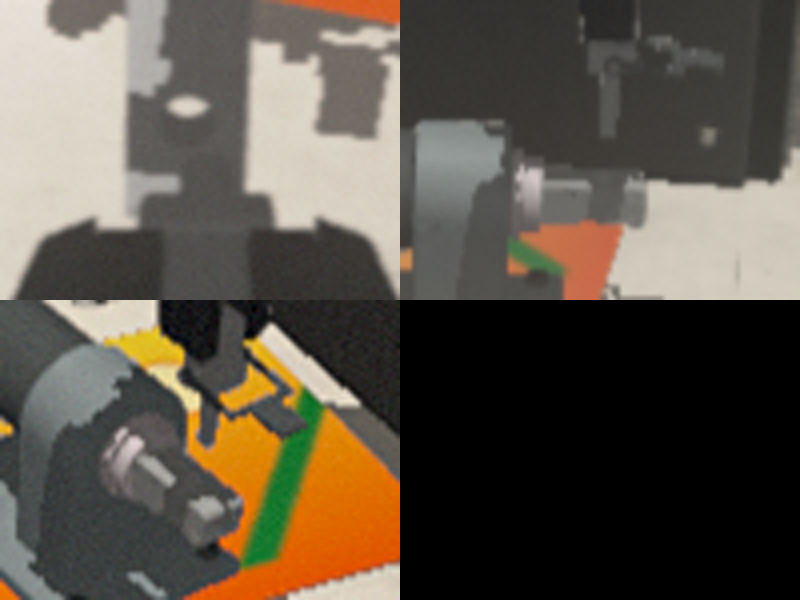

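Run:
```python
from h import *
f=lambda k,x,y,al=1.5:cv2.convertScaleAbs(cv2.resize(cv2.imread(f'pics/{k}.png')[y:y+50,x:x+50],None,fx=8,fy=8,interpolation=cv2.INTER_CUBIC),alpha=al)
cv2.imwrite('pics/z7.png',np.hstack([f('v3wi',295,235,1.6),f('v3si',335,180,2)]));cv2.imwrite('pics/z8.png',np.hstack([f('v3sc',360,225,1.5),f('v1wi',275,235,1.2)]))
```

```text
[ WARN:0@0.882] global loadsave.cpp:275 findDecoder imread_('pics/v3wi.png'): can't open/read file: check file path/integrity
Traceback (most recent call last):
TypeError: 'NoneType' object is not subscriptable
```

Run:
```python
from h import *
f=lambda k,x,y,al=1.5:cv2.convertScaleAbs(cv2.resize(cv2.imread(f'pics/{k}.png')[y:y+50,x:x+50],None,fx=8,fy=8,interpolation=cv2.INTER_CUBIC),alpha=al)
cv2.imwrite('pics/z7.png',np.hstack([f('v3wr',295,235,1.6),f('v3si',335,180,2)]));cv2.imwrite('pics/z8.png',np.hstack([f('v3sc',360,225,1.5),f('v1wr',275,235,1.2)]))
```

```text
(no output)
```

View pics/z7.png

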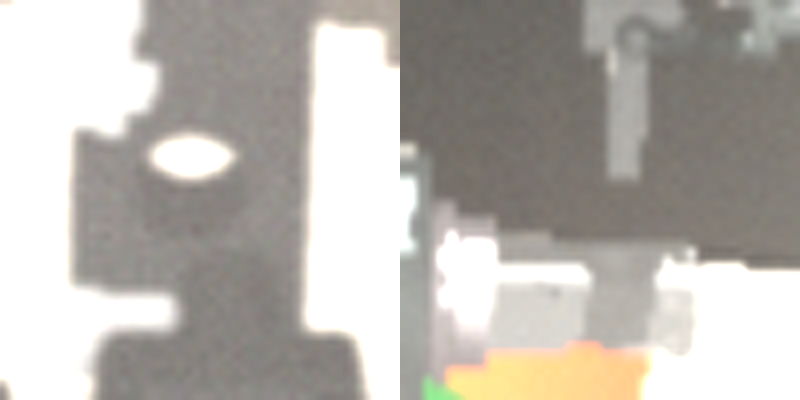

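View pics/z8.png

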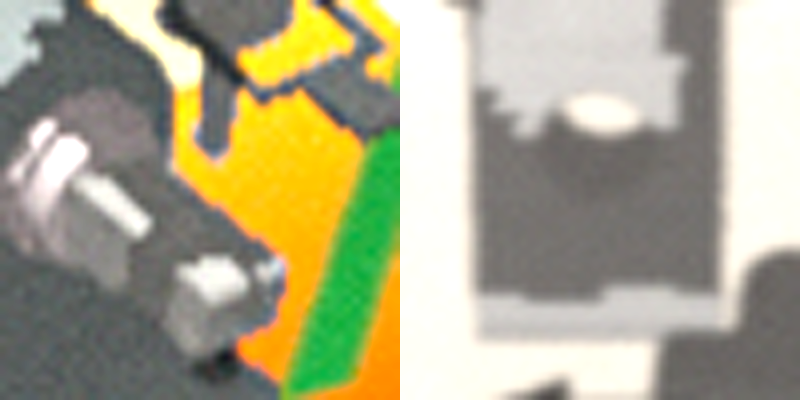

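Run:
```python
from h import *
st=get_state();T=R.from_quat(st['eef_rot']);p=st['tool_pos'];print(p)
S=snapshot('wrist');D=snapshot('side');C=snapshot('scene')
pt=lambda v:p+T.apply(v)
for dx in (-.005,-.004,-.003,-.002): 
    a=proj(S,[pt([dx+.0032,0,.0475]),pt([dx,0,.0662]),pt([dx,-.003,.0662])]);print(dx,a.round(1).tolist())
# side: tip obs -> world offset
for nm,cam,tip,hole in (('side',D,(363.0,202.0),(361.6,212.4)),('scene',C,(386.3,244.0),(384.0-.1,253.7))):
    P=pt([-.0035,0,.0475]);q=P.copy();q[2]=.079
    q2=q+[.001,0,0];q3=q+[0,.001,0]
    a=proj(cam,[P,q,q2,q3]);print(nm,a.round(2).tolist());
    pred=np.array(tip)+a[1]-a[0]; print('pred landing',pred,'hole',hole,'delta px',np.array(hole)-pred,'per mm x,y',a[2]-a[1],a[3]-a[1])
```

```text
[0.53642115 0.1132501  0.14517274]
-0.005 [[322.1, 267.1], [322.2, 260.9], [317.6, 260.9]]
-0.004 [[322.1, 265.5], [322.2, 259.5], [317.6, 259.5]]
-0.003 [[322.1, 264.0], [322.2, 258.1], [317.6, 258.1]]
-0.002 [[322.1, 262.4], [322.2, 256.6], [317.6, 256.6]]
side [[362.1, 201.65], [361.49, 211.78], [360.9, 211.73], [361.43, 212.03]]
pred landing [362.39249616 212.1339344 ] hole (361.6, 212.4) delta px [-0.79249616  0.2660656 ] per mm x,y [-0.59240422 -0.05285842] [-0.06021917  0.25012546]
scene [[385.52, 242.1], [384.49, 251.55], [384.15, 251.2], [383.95, 251.72]]
pred landing [385.26524719 253.4569788 ] hole (383.9, 253.7) delta px [-1.36524719  0.2430212 ] per mm x,y [-0.33707437 -0.34844159] [-0.53781055  0.16704753]
```

```bash
python3 -m creep '[0.7,-1.2,3,0,0,0, 0.5,-0.8,3,0,0,0, 0.2,-0.3,2,0,0,0, 0,0,0,0,0,0, 0,0,0,0,0,0]';
python3 -c "
from h import *
plan([.5375,.116,.1345],8.5)
views('v4',[.533,.114,.085],w=80,hh=60,f=5,al=1.5)"
```

```text
clock: 10.3
tool_pos: [0.5375, 0.1165, 0.1361]
eef_rot: [0.997, 0.074, -0.0, -0.0]
contact_force: [0.7, -0.7, -0.1]
opening: 0.111
at [0.5375 0.1165 0.1361] yaw 8.54 tilt z [-0.0001  0.0004] q7 -2.22 t 10.3
F [ 0.67 -0.67 -0.14] M [ 0.052  0.013 -0.025] open 9.8
shift [-0.1  0.5  1.6] turn [-0.02  0.    0.04]
wrist origin 285 239
side origin 321 178
scene origin 344 218
```

View pics/v4.png

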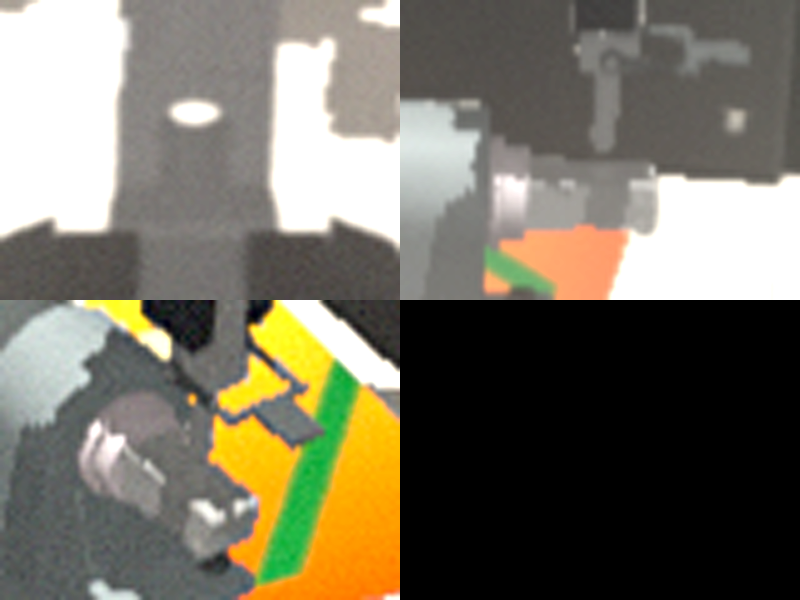

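```bash
python3 -m creep '[0,0,2.5,0,0,0, 0,0,2,0,0,0, 0,0,1,0,0,0, 0,0,0,0,0,0, 0,0,0,0,0,0]';
python3 -c "
from h import *
plan([.5375,.1165,.1275],8.5)
views('v5',[.533,.114,.085],w=80,hh=60,f=5,al=1.5)"
```

```text
clock: 10.87
tool_pos: [0.5377, 0.1163, 0.1305]
eef_rot: [0.997, 0.074, 0.0, -0.0]
contact_force: [-0.3, 0.5, -0.9]
opening: 0.111
at [0.5377 0.1163 0.1305] yaw 8.51 tilt z [0.0006 0.0003] q7 -2.23 t 10.8667
F [-0.28  0.47 -0.93] M [ 0.059  0.013 -0.011] open 9.8
shift [-0.1 -0.3  3. ] turn [-0.01 -0.03  0.01]
wrist origin 284 243
side origin 321 178
scene origin 344 218
```

View pics/v5.png

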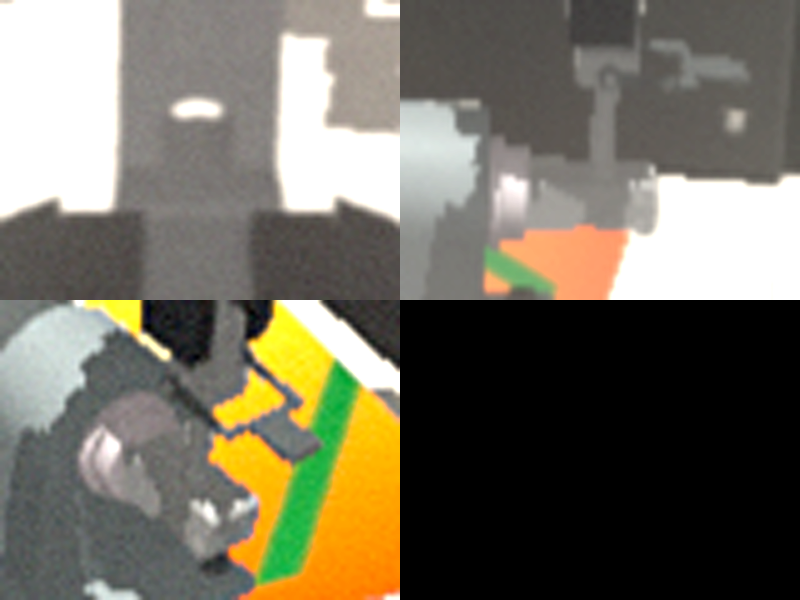

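```bash
for i in 1; do python3 -m creep '[0,0,1,0,0,0, 0,0,1,0,0,0, 0,0,0,0,0,0]'; python3 -m creep '[0,0,1,0,0,0, 0,0,0,0,0,0]'; python3 -m creep '[0,0,1,0,0,0, 0,0,0,0,0,0]';done
python3 -c "
from h import *
plan([.5375,.1165,.1275],8.5)"
```

```text
clock: 11.27
tool_pos: [0.5379, 0.1164, 0.1286]
eef_rot: [0.997, 0.074, 0.001, -0.0]
contact_force: [-0.6, 0.6, -1.5]
opening: 0.11
clock: 11.43
tool_pos: [0.5379, 0.1164, 0.1275]
eef_rot: [0.997, 0.074, 0.001, -0.0]
contact_force: [-0.3, -0.0, -0.9]
opening: 0.111
clock: 11.6
tool_pos: [0.5379, 0.1164, 0.1264]
eef_rot: [0.997, 0.074, 0.001, -0.0]
contact_force: [-0.0, -0.8, -0.4]
opening: 0.107
at [0.5379 0.1164 0.1264] yaw 8.51 tilt z [0.0012 0.0006] q7 -2.23 t 11.6
F [-0.03 -0.82 -0.39] M [-0.002  0.035  0.047] open 9.5
shift [-0.4 -0.2 -1.1] turn [-0.02 -0.07  0.01]
```

```bash
python3 -m creep '[0,0,1,0,0,0, 0,0,0,0,0,0]'; python3 -m creep '[0,0,0.7,0,0,0, 0,0,0,0,0,0]';python3 -m creep '[0,0,0.7,0,0,0, 0,0,0,0,0,0]'
python3 -c "
from h import *
plan([.5375,.1165,.1275],8.5)"
```

```text
clock: 11.77
tool_pos: [0.5382, 0.1165, 0.1258]
eef_rot: [0.997, 0.074, 0.001, -0.0]
contact_force: [-1.8, -0.5, 2.3]
opening: 0.113
clock: 11.93
tool_pos: [0.5382, 0.1166, 0.1258]
eef_rot: [0.997, 0.074, 0.001, -0.0]
contact_force: [-1.0, -0.3, 2.5]
opening: 0.112
clock: 12.1
tool_pos: [0.5382, 0.1165, 0.1257]
eef_rot: [0.997, 0.074, 0.001, 0.0]
contact_force: [-0.6, -0.1, 3.1]
opening: 0.112
at [0.5382 0.1165 0.1257] yaw 8.51 tilt z [0.003  0.0002] q7 -2.24 t 12.1
F [-0.63 -0.11  3.1 ] M [-0.14   0.296 -0.004] open 9.9
shift [-0.7 -0.1 -1.8] turn [ 0.01 -0.17  0.01]
```

```bash
python3 -m creep '[-0.7,0,0,0,0,0, 0,0,0.3,0,0,0]'; python3 -m creep '[0,0,0.7,0,0,0, 0,0,0,0,0,0]'
python3 -c "
from h import *
plan([.5375,.1165,.1275],8.5)
views('v6',[.533,.114,.085],w=80,hh=60,f=5,al=1.5)"
```

```text
clock: 12.27
tool_pos: [0.538, 0.1165, 0.1257]
eef_rot: [0.997, 0.074, 0.002, -0.0]
contact_force: [-1.4, -0.0, 4.4]
opening: 0.115
clock: 12.43
tool_pos: [0.5378, 0.1165, 0.1252]
eef_rot: [0.997, 0.074, 0.002, 0.0]
contact_force: [-1.7, 0.1, -0.9]
opening: 0.109
at [0.5378 0.1165 0.1252] yaw 8.5 tilt z [0.004  0.0002] q7 -2.24 t 12.4333
F [-1.66  0.13 -0.92] M [ 0.084  0.373 -0.004] open 9.6
shift [-0.2 -0.1 -2.3] turn [ 0.02 -0.23  0.  ]
wrist origin 285 247
side origin 321 178
scene origin 344 218
```

View pics/v6.png

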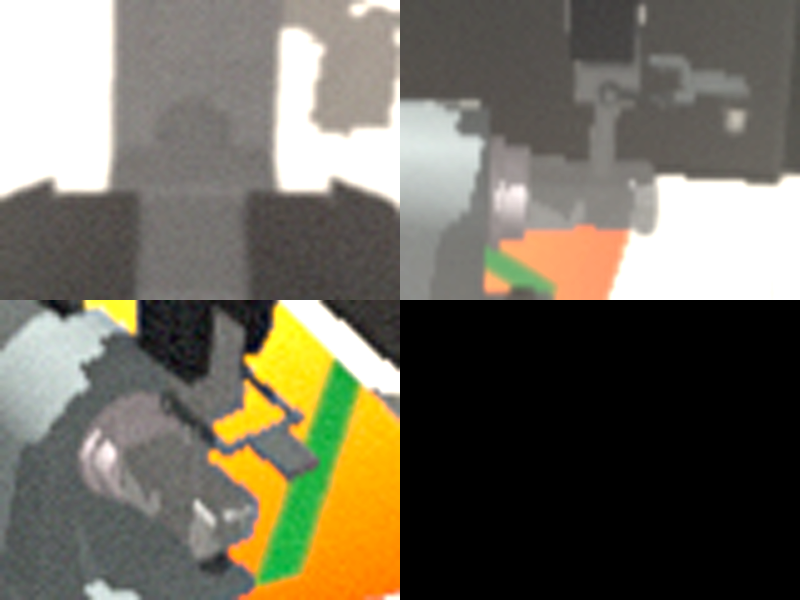

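```bash
python3 -m creep '[-0.5,0,0.7,0,-0.2,0, 0,0,0.3,0,0,0]'; python3 -m creep '[-0.2,0,0.8,0,0,0, 0,0,0,0,0,0]'; python3 -m creep '[0,0,0.8,0,0,0, 0,0,0,0,0,0]'
python3 -c "
from h import *
plan([.5375,.1165,.1275],8.5)"
```

```text
clock: 12.75
tool_pos: [0.537, 0.1164, 0.1233]
eef_rot: [0.997, 0.074, -0.0, 0.0]
contact_force: [0.4, -1.0, -1.1]
opening: 0.108
clock: 12.92
tool_pos: [0.5373, 0.1164, 0.1221]
eef_rot: [0.997, 0.074, -0.0, -0.0]
contact_force: [-0.3, -0.3, -0.7]
opening: 0.111
clock: 13.08
tool_pos: [0.5373, 0.1164, 0.121]
eef_rot: [0.997, 0.074, -0.0, -0.0]
contact_force: [-0.7, 0.9, -1.0]
opening: 0.11
at [0.5373 0.1164 0.121 ] yaw 8.5 tilt z [-0.0004  0.0002] q7 -2.24 t 13.0833
F [-0.68  0.85 -1.04] M [0.047 0.043 0.021] open 9.7
shift [ 0.3 -0.1 -6.5] turn [-0.02  0.02  0.  ]
```

```bash
python3 -m creep '[0,0,1.5,0,0,0, 0,0,1.5,0,0,0, 0,0,1.5,0,0,0, 0,0,0,0,0,0]'; 
python3 -c "
from h import *
plan([.5373,.1164,.0958],8.5)"
```

```text
clock: 13.42
tool_pos: [0.5372, 0.1163, 0.116]
eef_rot: [0.997, 0.074, -0.0, -0.0]
contact_force: [0.2, 0.3, -1.0]
opening: 0.114
at [0.5372 0.1163 0.116 ] yaw 8.5 tilt z [-0.0004  0.0002] q7 -2.24 t 13.4167
F [ 0.16  0.31 -1.01] M [ 0.02   0.027 -0.042] open 10.0
shift [ 0.1 -0.1 20.2] turn [-0.01  0.02  0.  ]
```

```bash
python3 -m creep '[0,0,2,0,0,0, 0,0,2,0,0,0, 0,0,2,0,0,0, 0,0,2,0,0,0, 0,0,0.5,0,0,0]'; 
python3 -c "
from h import *
plan([.5373,.1164,.0958],8.5)"
```

```text
clock: 13.83
tool_pos: [0.5372, 0.1164, 0.1066]
eef_rot: [0.997, 0.074, -0.0, -0.0]
contact_force: [-0.0, -0.1, 0.3]
opening: 0.107
at [0.5372 0.1164 0.1066] yaw 8.5 tilt z [-0.0005  0.0002] q7 -2.25 t 13.8333
F [-0.03 -0.1   0.31] M [ 0.046  0.002 -0.05 ] open 9.4
shift [ 0.1 -0.  10.8] turn [-0.02  0.03  0.  ]
```

```bash
python3 -m creep '[0,0,2,0,0,0, 0,0,2,0,0,0, 0,0,1.5,0,0,0, 0,0,1,0,0,0, 0,0,0,0,0,0]'; python3 -m creep '[0,0,1,0,0,0, 0,0,0,0,0,0]';
python3 -c "
from h import *
plan([.5373,.1164,.0958],8.5)"
```

```text
clock: 14.25
tool_pos: [0.5372, 0.1164, 0.0991]
eef_rot: [0.997, 0.074, -0.0, -0.0]
contact_force: [-0.8, -1.1, -0.3]
opening: 0.112
clock: 14.42
tool_pos: [0.5372, 0.1164, 0.098]
eef_rot: [0.997, 0.074, -0.0, -0.0]
contact_force: [-0.7, 0.2, -1.1]
opening: 0.111
at [0.5372 0.1164 0.098 ] yaw 8.51 tilt z [-0.0006  0.0002] q7 -2.26 t 14.4167
F [-0.68  0.16 -1.09] M [-0.038  0.073 -0.013] open 9.8
shift [0.1 0.  2.2] turn [-0.02  0.03  0.01]
```

```bash
python3 -m creep '[0,0,0.8,0,0,0, 0,0,0,0,0,0]'; python3 -m creep '[0,0,0.8,0,0,0, 0,0,0,0,0,0]'; python3 -m creep '[0,0,0.8,0,0,0, 0,0,0,0,0,0]'
python3 -c "
from h import *
plan([.5373,.1164,.0958],8.5)"
```

```text
clock: 14.58
tool_pos: [0.5372, 0.1164, 0.0972]
eef_rot: [0.997, 0.074, -0.0, -0.0]
contact_force: [0.1, 1.8, -1.5]
opening: 0.109
clock: 14.75
tool_pos: [0.5372, 0.1164, 0.0963]
eef_rot: [0.997, 0.074, -0.0, -0.0]
contact_force: [0.2, -0.7, -0.8]
opening: 0.114
clock: 14.92
tool_pos: [0.5372, 0.1164, 0.0964]
eef_rot: [0.997, 0.074, 0.0, 0.0]
contact_force: [-0.6, 0.1, -0.8]
opening: 0.11
at [0.5372 0.1164 0.0964] yaw 8.5 tilt z [ 0.     -0.0001] q7 -2.27 t 14.9167
F [-0.65  0.06 -0.77] M [0.033 0.177 0.005] open 9.7
shift [0.  0.  0.6] turn [ 0.01 -0.    0.  ]
```

```bash
python3 -m creep '[0,0,1,0,0,0, 0,0,0.5,0,0,0]'
python3 -c "
from h import *
plan([.5373,.1164,.0958],8.5)
views('v7',[.525,.114,.08],w=100,hh=75,f=4,al=1.5)"
```

```text
clock: 15.08
tool_pos: [0.5373, 0.1164, 0.0962]
eef_rot: [0.997, 0.074, 0.0, 0.0]
contact_force: [-2.1, -1.5, 4.5]
opening: 0.113
at [0.5373 0.1164 0.0962] yaw 8.5 tilt z [ 0.001  -0.0006] q7 -2.27 t 15.0833
F [-2.08 -1.48  4.47] M [-0.094  0.447  0.018] open 10.0
shift [-0.   0.   0.4] turn [ 0.04 -0.05 -0.  ]
wrist origin 273 271
side origin 316 174
scene origin 336 217
```

View pics/v7.png

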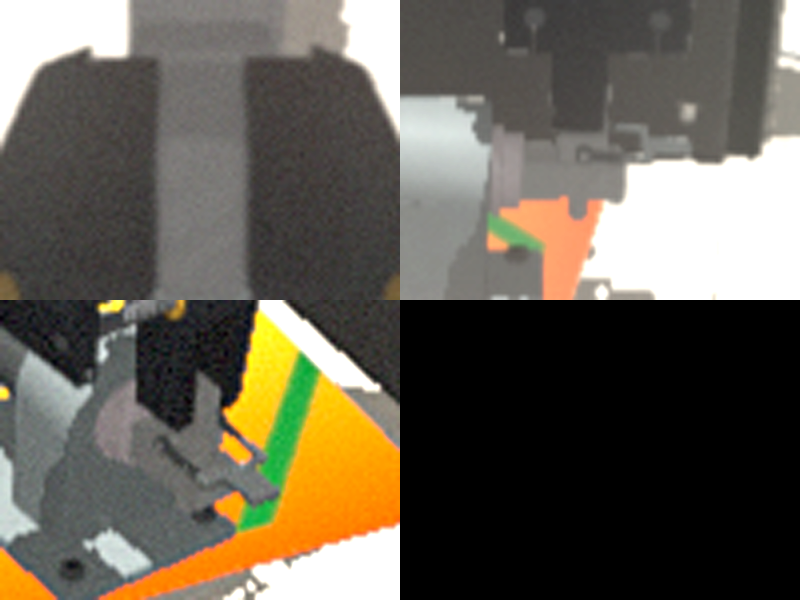

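```bash
python3 -m creep '[0,0,-0.3,0,0,0, 0,0,0,0,0,0, 0,0,0,0,0,0]' 30
python3 -c "
from h import *
plan([.5373,.1164,.0958],8.5)
print(get_state()['q'].round(2))"
```

```text
clock: 15.48
tool_pos: [0.5381, 0.1167, 0.0969]
eef_rot: [0.997, 0.074, 0.001, 0.0]
contact_force: [0.2, 0.6, 0.3]
opening: 0.313
at [0.5381 0.1167 0.0969] yaw 8.51 tilt z [0.0029 0.0002] q7 -2.27 t 15.4833
F [0.16 0.59 0.28] M [0.017 0.008 0.024] open 27.6
shift [-0.9  0.2  1.1] turn [ 0.01 -0.16  0.01]
[-0.08  0.82 -0.37  1.9   0.57  0.52 -2.27]
```

```bash
python3 -m creep '[0,0,-6,0,0,0, 0,0,-12,0,0,0, 0,0,-18,0,0,0, 0,0,-15,0,0,0, 0,0,-5,0,0,0]'
python3 -c "
from h import *
plan([.5373,.1164,.0958],8.5)
views('v8',[.525,.114,.08],w=100,hh=75,f=4,al=1.5)"
```

```text
clock: 15.9
tool_pos: [0.5372, 0.1166, 0.154]
eef_rot: [0.997, 0.074, -0.0, 0.0]
contact_force: [0.9, 0.2, -0.3]
opening: 0.341
at [0.5372 0.1166 0.154 ] yaw 8.54 tilt z [-0.0007 -0.0005] q7 -2.21 t 15.9
F [ 0.88  0.18 -0.34] M [ 0.019  0.013 -0.045] open 30.0
shift [ 0.1  0.2 58.2] turn [0.02 0.05 0.04]
wrist origin 273 230
side origin 316 174
scene origin 336 217
```

View pics/v8.png

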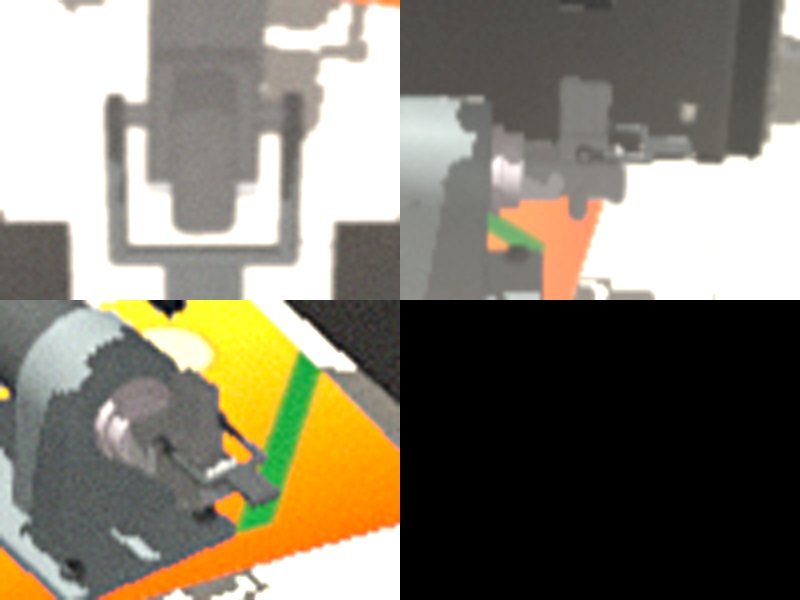

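```bash
cat >> h.py <<'E'
H=np.array([.5338,.1159,.086]);YAW=8.5
def push(theta,r=41,phi=20,half=9,off=2,z=None):
    """TCP target & shift for loop angle theta"""
    k=np.array([-r*np.cos(theta)-off*np.sin(theta),-r*np.sin(theta)+off*np.cos(theta)])
    f=np.radians(phi);t=k-half*np.array([np.cos(f),np.sin(f)])
    c,s=np.cos(np.radians(YAW)),np.sin(np.radians(YAW))
    P=H+np.array([t[0]*c,t[0]*s,t[1]])/1e3
    if z is not None: P[2]=z
    st=get_state();Rt=R.from_quat(st['eef_rot'])
    G=R.from_euler('z',YAW,degrees=True)*R.from_euler('x',180,degrees=True)*R.from_euler('y',phi,degrees=True)
    return P,(Rt.inv().apply(P-st['tool_pos'])*1e3).round(1),np.degrees((Rt.inv()*G).as_rotvec()).round(2)
def show(thetas,**k):
    st=get_state();m=R.from_quat(st['eef_rot']).as_matrix();print('at',st['tool_pos'].round(4),'F',st['contact_force'].round(1),'M',st['moment'].round(2),'t',st['clock'],'open',round(st['opening']*88.1,1))
    c,s=np.cos(np.radians(YAW)),np.sin(np.radians(YAW));d=(st['tool_pos']-H)*1e3;u=np.array([d[0]*c+d[1]*s,d[2]]);x=m[:,0];xx=np.array([x[0]*c+x[1]*s,x[2]])
    K=u+9*xx;print('lat',round(-d[0]*s+d[1]*c,2),'K',K.round(1),'angle',round(float(np.arctan2(-K[1],-K[0])),3),'r',round(float(np.hypot(*K)),1),'phi',round(float(np.degrees(np.arcsin(xx[1]))),1))
    for t in thetas: P,a,b=push(t,**k);print(t,P.round(4),a,b)
E
python3 -c "
from h import *
show([0],z=.13)"
```

```text
at [0.5365 0.1162 0.1523] F [-0.4 -0.5 -1.4] M [0.02 0.   0.01] t 16.05 open 30.5
lat -0.15 K [11.7 66.3] angle -1.746 r 67.3 phi -0.2
0 [0.4849 0.1086 0.13  ] [-52.1  -0.2  22.5] [ 0.05 20.15  0.04]
```

```bash
python3 -m creep '[-10,0,0,0,4,0, -13,0,0,0,5,0, -12,0,2,0,5,0, -8,0,2,0,4,0, -2,0,0,0,1,0]' 0 20
python3 -c "
from h import *
show([0],z=.13);print(get_state()['q'].round(2))"
```

```text
clock: 16.47
tool_pos: [0.5066, 0.1065, 0.1552]
eef_rot: [0.988, 0.077, 0.131, -0.001]
contact_force: [-0.4, -1.3, -0.1]
opening: 0.006
at [0.5066 0.1065 0.1552] F [-0.4 -1.3 -0.1] M [-0.03  0.3   0.03] t 16.4667 open 0.5
lat -5.28 K [-19.6  71.5] angle -1.303 r 74.2 phi 15.0
0 [0.4849 0.1086 0.13  ] [-26.9  -5.8  18.8] [0.98 4.98 0.53]
[-0.37  0.64  0.05  2.22  0.91  0.05 -2.65]
```

```bash
python3 -c "
from h import *
show([0],z=.12,phi=8,r=39)"; python3 -m creep '[-6,-2,4,0.3,-2,0.2, -7,-2,5,0.3,-2,0.2, -6,-1,5,0.3,-2,0, -2,0,2,0,0,0, 0,0,0,0,0,0]'; python3 -c "
from h import *
show([0],z=.12,phi=8,r=39);print(get_state()['q'].round(2))"
```

```text
at [0.5066 0.1065 0.1552] F [-0.4 -1.3 -0.1] M [-0.03  0.3   0.03] t 16.4667 open 0.5
lat -5.28 K [-19.6  71.5] angle -1.303 r 74.2 phi 15.0
0 [0.4864 0.1088 0.12  ] [-28.   -6.   28.8] [ 1.03 -7.02  0.43]
clock: 16.88
tool_pos: [0.4899, 0.1154, 0.1338]
eef_rot: [0.995, 0.065, 0.077, -0.012]
contact_force: [0.3, -0.5, 0.6]
opening: 0.009
at [0.4899 0.1154 0.1338] F [ 0.3 -0.5  0.6] M [-0.01  0.11 -0.  ] t 16.8833 open 0.8
lat 5.95 K [-34.6  49.2] angle -0.958 r 60.2 phi 8.9
0 [0.4864 0.1088 0.12  ] [-6.4  6.2 12.9] [-0.69 -0.96 -1.06]
[-0.2   0.68 -0.21  2.17  0.82  0.21 -2.59]
```

```bash
python3 -m creep '[-2,2,3,-0.2,-1,-0.4, -2,2,3,-0.2,-1,-0.4, -1,1,2,-0.2,-1,-0.2, 0,0,0,0,0,0, 0,0,0,0,0,0]'; python3 -c "
from h import *
show([0],z=.12,phi=5,r=39);print(get_state()['q'].round(2))"
```

```text
clock: 17.3
tool_pos: [0.4894, 0.112, 0.1245]
eef_rot: [0.996, 0.067, 0.054, -0.009]
contact_force: [1.4, 0.5, -0.6]
opening: 0.007
at [0.4894 0.112  0.1245] F [ 1.4  0.5 -0.6] M [ 0.02  0.07 -0.01] t 17.3 open 0.6
lat 2.73 K [-35.6  39.5] angle -0.838 r 53.2 phi 6.2
0 [0.4864 0.1088 0.12  ] [-3.9  2.8  4.1] [-0.51 -1.2  -0.79]
[-0.14  0.71 -0.29  2.13  0.78  0.29 -2.53]
```

```bash
python3 -m creep '[-2,1.5,6,-0.2,-0.5,-0.3, -2,1,6,-0.2,-0.5,-0.3, -1,0.5,4,0,0,0, 0,0,0,0,0,0, 0,0,0,0,0,0]'; python3 -c "
from h import *
show([0],phi=5,r=39);print(get_state()['q'].round(2))
views('v9',[.51,.112,.09],w=100,hh=75,f=4,al=1.5)"
```

```text
clock: 17.72
tool_pos: [0.4863, 0.1091, 0.1065]
eef_rot: [0.996, 0.072, 0.045, -0.004]
contact_force: [0.2, -0.5, 0.6]
opening: 0.006
at [0.4863 0.1091 0.1065] F [ 0.2 -0.5  0.6] M [ 0.03  0.1  -0.02] t 17.7167 open 0.6
lat 0.31 K [-39.   21.3] angle -0.5 r 44.4 phi 5.2
0 [0.4864 0.1088 0.0872] [-1.8  0.4 19.2] [-0.11 -0.24 -0.24]
[-0.16  0.74 -0.26  2.14  0.8   0.26 -2.55]
wrist origin 272 207
side origin 325 169
scene origin 343 216
```

View pics/v9.png

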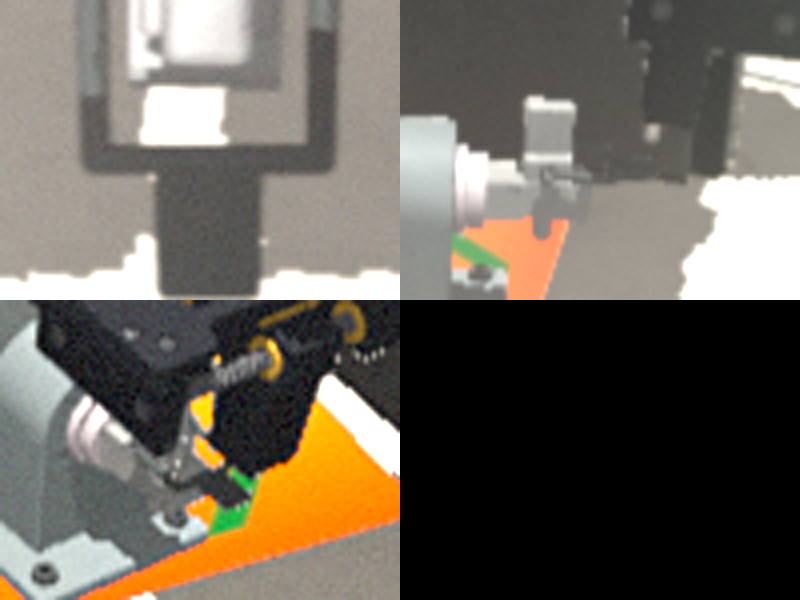

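```bash
python3 -m creep '[0,0,5,0,0,0, 0,0,5,0,0,0, 0,0,4,0,0,0, 0,0,0,0,0,0]'; python3 -c "
from h import *
show([0,.1,.2,.3,.4,.5],phi=4,r=38);print(get_state()['q'].round(2))"
```

```text
clock: 18.2
tool_pos: [0.4885, 0.1097, 0.0922]
eef_rot: [0.996, 0.072, 0.047, -0.005]
contact_force: [-0.5, -0.3, -0.2]
opening: 0.003
at [0.4885 0.1097 0.0922] F [-0.5 -0.3 -0.2] M [-0.    0.08 -0.07] t 18.2 open 0.2
lat 0.55 K [-36.8   7.1] angle -0.19 r 37.5 phi 5.4
0 [0.4873 0.109  0.0874] [-1.7  0.6  4.7] [-0.18 -1.38 -0.26]
0.1 [0.4873 0.109  0.0836] [-2.   0.6  8.5] [-0.18 -1.38 -0.26]
0.2 [0.4877 0.109  0.0798] [-2.   0.6 12.3] [-0.18 -1.38 -0.26]
0.3 [0.4884 0.1091 0.0761] [-1.6  0.6 16.1] [-0.18 -1.38 -0.26]
0.4 [0.4895 0.1093 0.0724] [-0.9  0.6 19.8] [-0.18 -1.38 -0.26]
0.5 [0.491  0.1095 0.0689] [ 0.3  0.6 23.5] [-0.18 -1.38 -0.26]
[-0.2   0.77 -0.2   2.14  0.82  0.21 -2.56]
```

```bash
python3 -m creep '[-1.5,0.4,3,-0.1,-0.5,-0.1, -0.5,0.2,4,-0.1,-0.4,-0.1, 0,0,4,0,-0.3,0, 0,0,4,0,0,0, 0,0,0,0,0,0]'; python3 -c "
from h import *
show([.3,.4,.5,.6,.7],phi=4,r=38);print(get_state()['q'].round(2))
views('va',[.51,.112,.08],ks=('side','scene'),w=100,hh=75,f=4,al=1.5)"
```

```text
clock: 18.62
tool_pos: [0.4877, 0.109, 0.0751]
eef_rot: [0.997, 0.074, 0.035, -0.002]
contact_force: [-0.4, -0.6, -0.2]
opening: 0.005
at [0.4877 0.109  0.0751] F [-0.4 -0.6 -0.2] M [ 0.02  0.14 -0.02] t 18.6167 open 0.5
lat -0.01 K [-37.6 -10.3] angle 0.266 r 39.0 phi 4.0
0.3 [0.4884 0.1091 0.0761] [ 0.8 -0.  -0.9] [ 0.04 -0.02 -0.03]
0.4 [0.4895 0.1093 0.0724] [ 1.6 -0.   2.8] [ 0.04 -0.02 -0.03]
0.5 [0.491  0.1095 0.0689] [ 2.9 -0.   6.4] [ 0.04 -0.02 -0.03]
0.6 [0.4928 0.1098 0.0656] [ 4.4 -0.   9.9] [ 0.04 -0.02 -0.03]
0.7 [0.4949 0.1101 0.0624] [ 6.4 -0.  13.2] [ 0.04 -0.02 -0.03]
[-0.2   0.8  -0.2   2.13  0.82  0.21 -2.56]
side origin 325 175
scene origin 342 222
```

View pics/va.png

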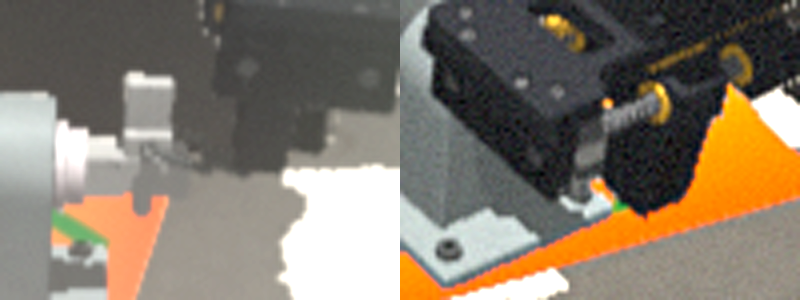

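```bash
python3 -m creep '[1,0,1.5,0,0,0, 1.2,0,3,0,0,0, 1.5,0,3,0,0,0, 1,0,1.5,0,0,0, 0,0,0,0,0,0]'; python3 -c "
from h import *
show([.6,.7,.8,.9,1.0],phi=4,r=38);print(get_state()['q'].round(2))"
```

```text
clock: 19.13
tool_pos: [0.4937, 0.1097, 0.0666]
eef_rot: [0.997, 0.074, 0.036, -0.002]
contact_force: [0.6, -0.2, 0.5]
opening: 0.005
at [0.4937 0.1097 0.0666] F [ 0.6 -0.2  0.5] M [ 0.    0.14 -0.03] t 19.1333 open 0.5
lat -0.18 K [-31.6 -18.8] angle 0.536 r 36.8 phi 4.1
0.6 [0.4928 0.1098 0.0656] [-0.9 -0.2  0.9] [ 0.06 -0.09 -0.03]
0.7 [0.4949 0.1101 0.0624] [ 1.  -0.2  4.2] [ 0.06 -0.09 -0.03]
0.8 [0.4973 0.1104 0.0595] [ 3.2 -0.2  7.3] [ 0.06 -0.09 -0.03]
0.9 [0.5    0.1108 0.0568] [ 5.7 -0.2 10.2] [ 0.06 -0.09 -0.03]
1.0 [0.503  0.1113 0.0545] [ 8.5 -0.2 12.7] [ 0.06 -0.09 -0.03]
[-0.2   0.82 -0.18  2.12  0.83  0.2  -2.56]
```

```bash
python3 -m creep '[0,0,1.5,0,0,0, 0,0,2,0,0,0, 0.5,0,1.5,0,0,0, 0,0,0,0,0,0]'; python3 -c "
from h import *
show([.7,.8,.9,1.0],phi=4,r=39)
views('vb',[.51,.112,.08],ks=('side','wrist'),w=100,hh=75,f=4,al=1.5)"
```

```text
clock: 19.47
tool_pos: [0.4947, 0.11, 0.0612]
eef_rot: [0.997, 0.074, 0.036, -0.002]
contact_force: [0.4, 0.8, 0.7]
opening: 0.008
at [0.4947 0.11   0.0612] F [0.4 0.8 0.7] M [0.05 0.12 0.01] t 19.4667 open 0.7
lat -0.07 K [-30.5 -24.2] angle 0.67 r 39.0 phi 4.1
0.7 [0.4941 0.11   0.0618] [-0.5 -0.1 -0.7] [ 0.04 -0.11 -0.03]
0.8 [0.4966 0.1103 0.0588] [ 1.8 -0.1  2.5] [ 0.04 -0.11 -0.03]
0.9 [0.4994 0.1108 0.0561] [ 4.4 -0.1  5.4] [ 0.04 -0.11 -0.03]
1.0 [0.5024 0.1112 0.0536] [ 7.2 -0.1  8.1] [ 0.04 -0.11 -0.03]
side origin 325 175
wrist origin 272 247
```

View pics/vb.png

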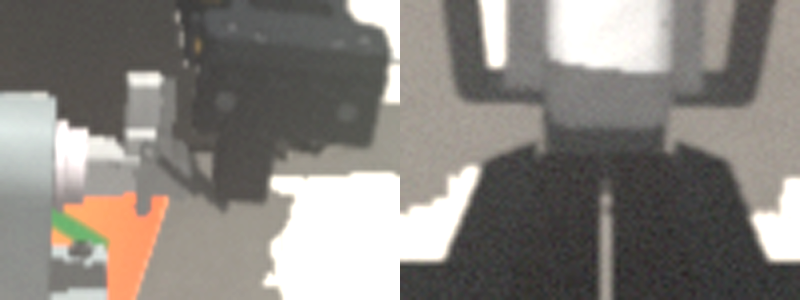

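```bash
python3 -m creep '[0.8,0,1.5,0,0,0, 1,0,1.5,0,0,0, 0,0,0,0,0,0]'; python3 -c "
from h import *
show([.8,.9,1.0,1.1],phi=4,r=39)"
```

```text
clock: 19.82
tool_pos: [0.4956, 0.1099, 0.0582]
eef_rot: [0.997, 0.074, 0.035, -0.002]
contact_force: [-0.6, 0.0, 0.9]
opening: 0.005
at [0.4956 0.1099 0.0582] F [-0.6  0.   0.9] M [0.03 0.17 0.01] t 19.8167 open 0.4
lat -0.25 K [-29.7 -27.2] angle 0.741 r 40.2 phi 4.0
0.8 [0.4966 0.1103 0.0588] [ 1.1 -0.2 -0.5] [ 0.08  0.   -0.01]
0.9 [0.4994 0.1108 0.0561] [ 3.7 -0.3  2.4] [ 0.08  0.   -0.01]
1.0 [0.5024 0.1112 0.0536] [ 6.6 -0.3  5. ] [ 0.08  0.   -0.01]
1.1 [0.5057 0.1117 0.0515] [ 9.7 -0.3  7.4] [ 0.08  0.   -0.01]
```

```bash
python3 -m creep '[1.5,0,1,0,0,0, 1.5,0,1,0,0,0, 0.5,0,0.3,0,0,0]'; python3 -c "
from h import *
show([.9,1.0,1.1],phi=4,r=39)"
```

```text
clock: 20.07
tool_pos: [0.4965, 0.1099, 0.0554]
eef_rot: [0.997, 0.074, 0.032, -0.001]
contact_force: [-2.0, 0.4, 1.5]
opening: 0.004
at [0.4965 0.1099 0.0554] F [-2.   0.4  1.5] M [0.02 0.44 0.06] t 20.0667 open 0.3
lat -0.43 K [-28.8 -30. ] angle 0.805 r 41.6 phi 3.7
0.9 [0.4994 0.1108 0.0561] [ 3.  -0.4 -0.4] [0.14 0.3  0.03]
1.0 [0.5024 0.1112 0.0536] [ 5.9 -0.4  2.2] [0.14 0.3  0.03]
1.1 [0.5057 0.1117 0.0515] [ 9.  -0.4  4.5] [0.14 0.3  0.03]
```

```bash
python3 -m creep '[2.5,0,0,0,0.2,0, 2.5,0,0,0,0,0]'; python3 -c "
from h import *
show([.9,1.0,1.1],phi=4,r=40)
views('vc',[.51,.112,.07],ks=('side','wrist'),w=100,hh=75,f=4,al=1.5)"
```

```text
clock: 20.23
tool_pos: [0.4975, 0.1097, 0.0548]
eef_rot: [0.997, 0.075, 0.03, -0.0]
contact_force: [-5.7, -1.1, -0.4]
opening: 0.005
at [0.4975 0.1097 0.0548] F [-5.7 -1.1 -0.4] M [ 0.    1.29 -0.01] t 20.2333 open 0.5
lat -0.8 K [-27.8 -30.7] angle 0.834 r 41.4 phi 3.5
0.9 [0.4988 0.1107 0.0553] [ 1.4 -0.8 -0.4] [0.24 0.52 0.09]
1.0 [0.5019 0.1111 0.0528] [ 4.4 -0.8  2.3] [0.24 0.52 0.09]
1.1 [0.5052 0.1116 0.0506] [ 7.6 -0.8  4.6] [0.24 0.52 0.09]
side origin 324 180
wrist origin 270 253
```

View pics/vc.png

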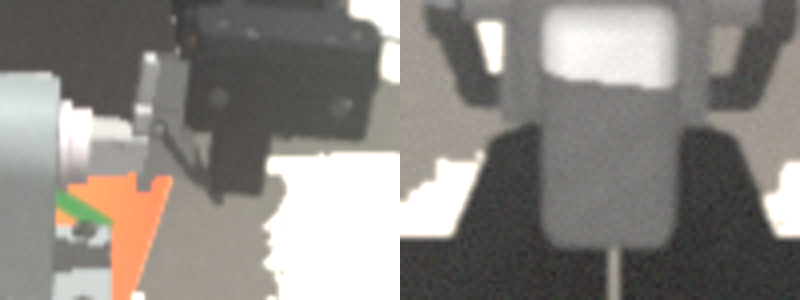

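```bash
python3 -m creep '[1.5,-0.3,2,0,0.2,0, 1.5,-0.3,2,0,0.2,0]'; python3 -c "
from h import *
show([.9,1.0,1.1],phi=4,r=42)"
```

```text
clock: 20.5
tool_pos: [0.5026, 0.1108, 0.0511]
eef_rot: [0.997, 0.074, 0.036, -0.001]
contact_force: [0.1, -0.8, -0.5]
opening: 0.01
at [0.5026 0.1108 0.0511] F [ 0.1 -0.8 -0.5] M [ 0.04  0.08 -0.03] t 20.5 open 0.9
lat -0.41 K [-22.6 -34.3] angle 0.987 r 41.0 phi 4.1
0.9 [0.4976 0.1105 0.0537] [-4.9 -0.4 -3. ] [ 0.18 -0.08  0.01]
1.0 [0.5008 0.111  0.0511] [-1.8 -0.4 -0.1] [ 0.18 -0.08  0.01]
1.1 [0.5043 0.1115 0.0488] [ 1.6 -0.4  2.4] [ 0.18 -0.08  0.01]
```

```bash
python3 -c "
from h import *
views('vd',[.51,.112,.07],ks=('side','wrist'),w=100,hh=75,f=4,al=1.5)"
```

```text
side origin 324 180
wrist origin 272 267
```

View pics/vd.png

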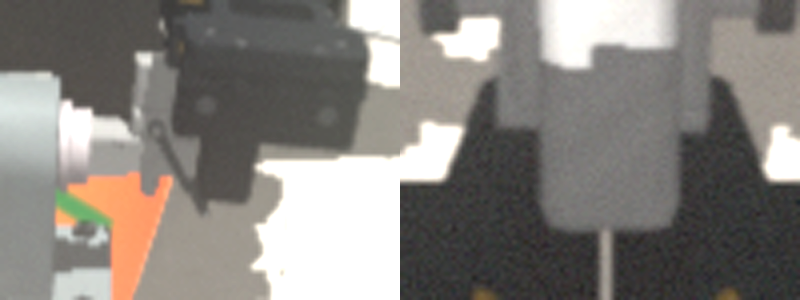

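```bash
python3 -m creep '[1,0,0.6,0,0,0, 0.7,0,0.3,0,0,0]'; python3 -c "
from h import *
show([1.0,1.1],phi=4,r=42)
views('ve',[.51,.112,.07],ks=('side','scene'),w=60,hh=60,f=6,al=1.8)"
```

```text
clock: 20.77
tool_pos: [0.5063, 0.1117, 0.0505]
eef_rot: [0.997, 0.074, 0.037, -0.001]
contact_force: [-4.1, -0.3, 2.7]
opening: 0.007
at [0.5063 0.1117 0.0505] F [-4.1 -0.3  2.7] M [-0.03  0.88 -0.01] t 20.7667 open 0.6
lat -0.08 K [-18.8 -34.8] angle 1.074 r 39.6 phi 4.3
1.0 [0.5008 0.111  0.0511] [-5.5 -0.1 -1. ] [ 0.19 -0.25  0.02]
1.1 [0.5043 0.1115 0.0488] [-2.1 -0.1  1.5] [ 0.19 -0.25  0.02]
side origin 344 187
scene origin 362 234
```

View pics/ve.png

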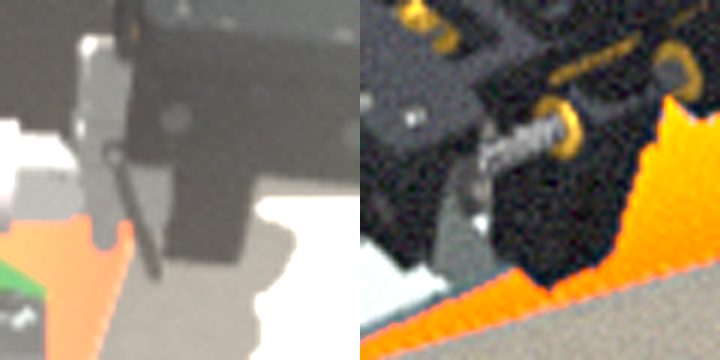

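```bash
python3 -m creep '[-3,0,0,0,0,0, -6,0,0,0,0,0, -10,0,0,0,0,0, -10,0,-5,0,0,0, -5,0,-10,0,0,0]'; python3 -c "
from h import *
show([])"; python3 -m creep '[-3,0,-15,0,0,0, 0,0,-20,0,0,0, 0,0,-20,0,0,0, 0,0,-15,0,0,0, 0,0,0,0,0,0]'; python3 -c "
from h import *
show([])
views('vf',[.52,.112,.07],ks=('side','scene','wrist'),w=100,hh=75,f=4,al=1.5)"
```

```text
clock: 21.28
tool_pos: [0.4743, 0.1078, 0.0629]
eef_rot: [0.996, 0.074, 0.04, -0.003]
contact_force: [0.3, 0.4, 0.1]
opening: 0.005
at [0.4743 0.1078 0.0629] F [0.3 0.4 0.1] M [-0.01  0.02  0.  ] t 21.2833 open 0.4
lat 0.79 K [-51.1 -22.4] angle 0.412 r 55.8 phi 4.7
clock: 21.7
tool_pos: [0.4654, 0.1069, 0.1388]
eef_rot: [0.996, 0.075, 0.042, -0.002]
contact_force: [1.4, 0.3, -0.3]
opening: 0.002
at [0.4654 0.1069 0.1388] F [ 1.4  0.3 -0.3] M [-0.04  0.07 -0.06] t 21.7 open 0.2
lat 1.21 K [-60.   53.6] angle -0.729 r 80.5 phi 4.9
side origin 318 180
scene origin 338 223
wrist origin 276 138
```

View pics/vf.png

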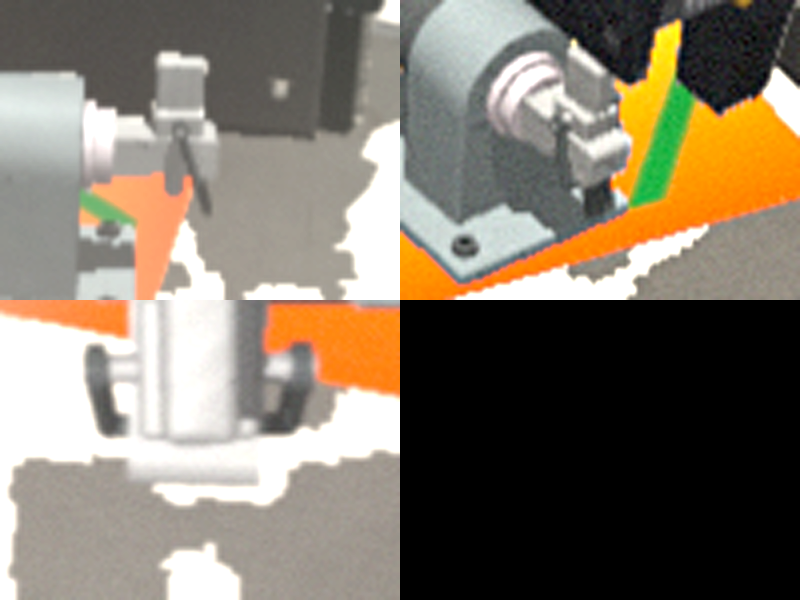

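```bash
python3 -m creep '[-3,0,-20,0,0,0, 0,0,-25,0,0,0, 0,0,-15,0,0,0, 0,0,0,0,0,0, 0,0,0,0,0,0]'
python3 - <<'E'
from h import *
s=snap('side','end_si');c=snap('scene','end_sc')
y=np.radians(8.5);u=np.array([np.cos(y),np.sin(y),0])
for dz in (.109,.112,.115): print(dz,proj(s,[H*[1,1,0]+[0,0,dz]]).round(1).tolist(),proj(c,[H*[1,1,0]+[0,0,dz]]).round(1).tolist())
for th in (1.0,1.2,1.3): print('tab end',th,proj(s,[H-.046*(u*np.cos(th)+np.array([0,0,np.sin(th)])),H]).round(1).tolist())
f=lambda k,x,y:cv2.resize(cv2.imread(f'pics/{k}.png')[y:y+60,x:x+50],None,fx=8,fy=8,interpolation=cv2.INTER_CUBIC)
cv2.imwrite('pics/ez.png',np.hstack([f('end_si',340,185),f('end_sc',360,225)]))
for n in ('headspace_vial_1','septa_tin'): print(n,[(np.round(r['xy']).tolist(),round(r['score'],2)) for r in find_in(n,'scene')][:3])
show([])
E
```

```text
clock: 22.27
tool_pos: [0.4548, 0.1047, 0.1928]
eef_rot: [0.996, 0.076, 0.036, -0.0]
contact_force: [0.8, 0.3, -0.0]
opening: 0.004
0.109 [[361.8, 196.1]] [[384.1, 236.5]]
0.112 [[361.9, 194.4]] [[384.3, 234.9]]
0.115 [[362.0, 192.8]] [[384.5, 233.3]]
tab end 1.0 [[374.4, 229.7], [361.0, 208.7]]
tab end 1.2 [[369.4, 231.8], [361.0, 208.7]]
tab end 1.3 [[366.8, 232.5], [361.0, 208.7]]
headspace_vial_1 [([278.0, 252.0], 0.83)]
septa_tin [([352.0, 254.0], 0.66), ([212.0, 280.0], 0.64)]
at [0.4543 0.1047 0.1922] F [-0.8 -0.4 -0. ] M [-0.02  0.12 -0.02] t 22.4667 open 0.5
lat 0.64 K [-71.3 106.9] angle -0.982 r 128.5 phi 4.0
```

View pics/ez.png

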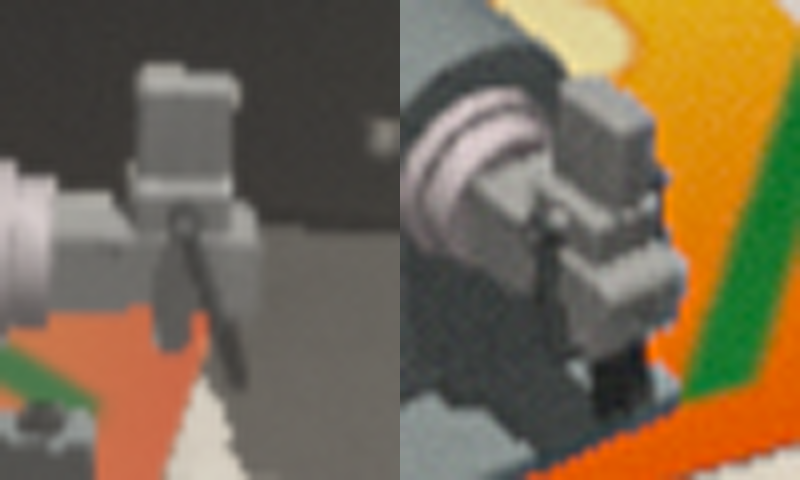

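View pics/end_sc.png

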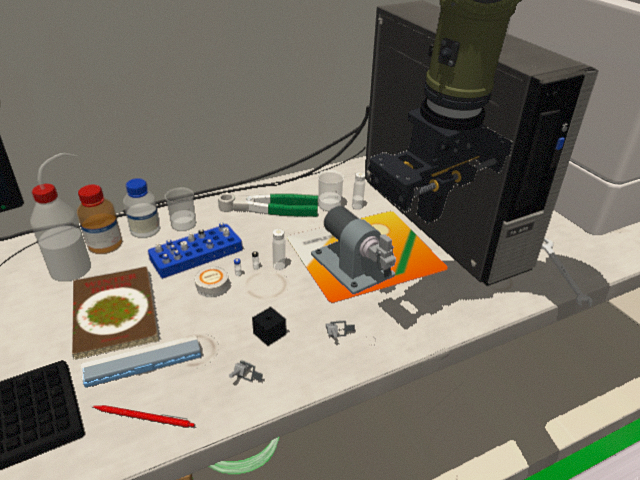

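```bash
python3 -c "
from h import *
print(finish_job())"
```

```text
the job is handed in; nothing more can be done
None
```

I finished the task and handed the job in at about 22.5 s of the 72 s allowed. The hitch pin is seated in the shaft's cross hole, and its loop has snapped in under the shaft.

**What I did**
- I took the pin from its stand, located the hole by camera and felt for its rim, touching with about 4 N or less.
- The pin then went straight down 29.6 mm from first contact, until its shoulder met the shaft at about 4.5 N, with the loop pointing out over the free end.
- I released the pin, shut the fingers and pushed the loop tab down over the shaft end. Readings peaked at about 6 N and fell to zero as it went over.
- Before I backed off, the fingertip, nearly at the shaft end, read about 5 N; it may have touched the shaft end. I then raised the arm clear.

**Last checks**
- **Pin:** its tab top sits where a pin at 112 mm should appear in the side view, which matches the seated height.
- **Loop:** the side view puts it at roughly 1.26 rad, against the expected 1.3. The scene view shows its tab below the shaft end.
- **Bystanders:** both vials and the tin appear in their original places in the picture.
- **Robot:** it touches nothing, and the force reading is within noise of zero.

**What disagreed**
- The last detector check reported only one of the two vials, and its best guess for the tin was actually the rotator. I confirmed these by eye instead.
- The tilt I first planned for pushing the loop ran into a wrist joint limit, so I pushed with the tool nearly upright.

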